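# Load a flange into the leaf drill jig and snap the leaf shut

## Robot

A 6-joint arm with a two-finger parallel gripper is mounted at the origin on the work surface. World frame = base frame: x ahead of the robot, y to its left, z up, the work surface at z = 0. Lengths are in m, angles in rad, forces in N, time in s.
With the tool pointing down it reaches from about 0.25 to 0.725 m from the base axis. Payload 4 kg.
Tool frame: the origin (TCP) lies on the centre line of the jaws, within the pads' length; the fingertips stand 17 mm ahead of it and the grasp point (between the pads) lies 2 mm behind it; z points along the fingers, y is the line along which they close (so a half turn about z gives the same grasp; the last joint's range is limited). The gripper opens to 85 mm and grips with 20 to 120 N. Pads are 22 mm wide; open, the fingers measure 114 mm over their backs; the gripper's body (76 mm by 85 mm) begins 54 mm behind the grasp point. The pads swing forward as they close: fully open they stand 13 mm farther back than shut.
Start: joints at [1.174, 0.241, 0.005, 1.335, 0, 1.571], TCP at [0.193, 0.461, 0.248] pointing down, gripper open.
Joint ranges: [-2.72, 2.72], [-1.05, 1.87], [-1.09, 1.28], [-1.99, 2.15], [-1.42, 1.44], [-3.14, 3.14]. Speed limits (rad/s): [2.79, 2.79, 3.14, 3.14, 3.14, 3.14].

## Interface

Orientations are given as a unit quaternion [x, y, z, w].
In Python, from workcell import bot, camera, get_calibration gives the robot as it stands.
- The arm moves only by the tool apply_moves, never from a script. Its argument "steps" is a list of rows, each a list of 3 entries, a list of its own where there are three numbers: the shift along the tool's x, y, z as a fraction of full scale, then the turn, a rotation vector about the tool's x, y, z as a fraction of full scale, then the opening, from 0 (shut) to 1 (fully open). A call has exactly 8 rows; each row shifts and turns the commanded pose from where the row before left it, along the tool's axes as they then stand; what a row does not reach is not made up. Full scale, the value 1, is 20 cm for a shift and pi rad for a turn. A row lasts 1/12 s, in which the tool goes at most 41.7 mm and 7.16 degrees, less where a joint would pass 70% of its speed; a pose out of reach is approached as far as the arm can. A call with a number of a shift or a turn outside -1 to 1 is refused whole. A call with a gripper value outside its range is refused whole. The fingers move at their own pace and stop on an object; the grip force is fixed at half the most. Time passes only in rows, so rows that do not move let the fingers close, or fill a call up. It gives the time, the measured TCP pose, the force, the opening and the grip force at its end, in the units of the state.
- bot.get_obs(): the state, without advancing time (a new reading comes with each control period).
- camera(name): name is "scene" or "top"; returns (picture, depth): 480x640x3 uint8, red, green, blue; 480x640 float32, m along the optical axis (not along the pixel's ray), 0 where there is no reading.
- get_calibration(name): a dict with "fov_y" (degrees; the focal length in pixels is half the picture's height over the tangent of half this angle, whatever the lens; pixels are square), "cx", "cy" (the principal point, pixels), "dist_coeffs" ([k1, k2, p1, p2, k3] as OpenCV has them; the pictures are not rectified), "rvec" (rotation vector, rad) and "tvec" (3), from world to camera coordinates, as OpenCV has them. Camera axes: x right, y down, z forward; pixel columns grow to the right and rows downward; lengths in m; the calibration is good to about 2 mm. A picture is of the moment at which its call begins. get_calibration takes no time and is no camera call.
- bot.job_done(): hands the job in; it is judged then, once.
The state is a dict: "clock": time; "joint_pos": joint angles; "joint_vel": joint speeds; "tau": joint torques, N m; "eef_pos": TCP position; "tool_rot": TCP orientation; "ft_force": force on the tool from outside, world axes, zero at the start; "ft_torque": the same for the moment, N m; "grip_width": finger opening in m; "grasp_force": force on a finger pad.
Only numpy, scipy, OpenCV 4.12 (cv2) and the standard library are available. Lean on these libraries where they do the work, as an engineer would, in place of code of your own. Each camera call takes 0.05 s, during which the arm holds its last target. There are 200 camera calls.

## Task

Load the drill jig: slide the red thumb catch sideways so that the spring leaf swings open, then take the flange (the plate with the hub) out of the white foam rack and lay it flat on the brown rubber mat with its hub up. Take it again and set it hub up, fully down between the locating pins of the jig's nest, then swing the leaf over it and press the leaf's nose down until the catch snaps and holds it shut. Leave the cover plate, hammer, V-block and nut where they are.

Things in the scene. Friction and masses are not known exactly. Their poses are not given: they have to be found in the camera images.
- jig: Leaf drill jig, fixed, black base 184 x 120 x 20 mm, x -106 to 78, y +-60 mm. Origin on the bench under the nest's centre; x to the hinge (far side), -x to the catch (robot side), y left, z up. On it: hinge lugs at x 58, y +-49, 49 mm high; catch housing at y 15 to 59 mm, 54 mm high for x -64 to -84, 33 mm high for x -84 to -104.
- nest (a point): Centre of the nest's steel floor, 24 mm above the bench, axes as the jig's. The flange rests on it between eight locating pins (8 mm thick, round tops, 10 mm high), two a side at +-18 mm, 35.5 mm from the centre: they leave a 63 x 63 mm square parallel to the jig's axes.
- leaf (a joint): Leaf angle (rad): 0 shut (top face 44.5 mm above the bench), positive open, stop at 1.70 (past upright, tilted away from the robot). Aluminium plate 84 x 8 mm, 120 mm from hinge to front edge, the nose (last 16 mm) 44 mm wide; 38 mm square window for the hub. A weak spring (3 N at the nose) throws it open and holds it there unless caught; caught it reads 0 to 0.02, pressed fully down -0.015.
- leaf_hinge (a point): Middle of the leaf's hinge axis (along the jig's y), 58 mm in x and 40.5 mm in z from the jig's origin. Axes as the jig's, they do not turn with the leaf.
- leaf_nose (a point): Place to press: top of the leaf near its ribbed front edge, mid-width, 104 mm from the hinge axis, 16 mm behind the front edge; turns with the leaf. From about 0.16 rad a striker pin under the nose rides on the catch's bevelled bolt: the force to press here rises to 10 to 20 N (more if fast) near 0.07 rad, then drops to a few N, near 0.02 rad the bolt snaps over the pin; then comes a hard stop.
- catch (a joint): Slide of the spring catch (m): 0 home, grows as the thumb piece goes to the jig's +y (left seen from the robot), stop at 0.011; beyond about 0.008 the leaf is let go. A spring (4 N at home, 9 N at the stop) brings it home. Shutting the leaf pushes the bolt aside by itself; it snaps home when the leaf is caught. A leaf pressed too little can hang half caught at 0.03 to 0.06 rad, the catch not home.
- thumb (a point): Top centre of the catch's red ribbed thumb piece, 16 (x) x 12 (y) x 26 mm high, upright at the front of the jig: 96 mm before and 34 mm left of the nest's centre, top 66 mm above the bench. Moves with the catch.
- flange: Bare aluminium flange, 0.13 kg: square plate 60 x 60 x 10 mm with a hub 28 mm in diameter rising 20 mm from one face. Origin: centre of the plate's back face (no hub); z along the hub axis (hub side), x and y along the plate's edges. At the start it stands on edge in a slot of the rack, hub facing away from the robot.
- hub_top (a point): Centre of the hub's end face, 30 mm along z from the flange's origin.
- cover: Dark steel cover plate without hub, 60 x 60 x 10 mm, with five holes, standing in the other slot of the rack. Origin as the flange's (back face centre, z through the thickness). Leave it there.
- rack: White foam rack, fixed, 180 x 108 x 27 mm, origin under its centre. Two slots across it (along its y) at x = +-38 mm, 11.5 mm wide, 64 mm long, 15 mm deep, floor 12 mm above the bench.
- mat: Brown rubber mat, fixed, 180 x 180 x 3 mm, origin under its centre.
- hammer: Hammer, 270 mm long, lying along its x. Leave it.
- vblock: Black steel V-block, 50 x 60 x 46 mm, origin under its centre. Leave it.
- nut: Steel hexagon nut, 31 mm across, 15 mm high, origin under its centre. Leave it.
Things that resemble listed ones, but are neither listed nor needed, are in the scene too. What is shaped like the flange but blue is not meant.

How it is judged:
By the outcome, as a careful person would: the job done as asked, in the order asked, and still so for the second after the job is handed in, with the robot touching nothing.
It also fails if it takes over 72 s, if anything falls off the work surface, if the arm or the gripper's body presses on something with over 40 N, if the wrist force passes 120 N, or if a joint passes its speed limit or range.

## Working session

There is one attempt and no reset: what is moved stays moved. The work goes in short steps, Python scripts to look and compute and a tool call to move; the robot and the scene stay as the last step left them, time stands still between calls to the robot, and variables do not carry over. Pictures are saved under pics/ and viewed, at most 10 in all, crops included, and the job is handed in when it is done.

Besides the shell and the picture viewer there is one more tool, called after "Request:" as name(argument=value, ...), one argument or row to a line, values as JSON. apply_moves: Moves the arm, as the interface text tells. Its arguments: {"type":"object","properties":{"steps":{"type":"array"}},"required":["steps"]}

```bash
ls; mkdir -p pics; cat > h.py <<'E'
import numpy as np, cv2
from workcell import bot, camera, get_calibration
from scipy.spatial.transform import Rotation as R
def cal(n):
    c=get_calibration(n); f=240/np.tan(np.radians(c["fov_y"])/2)
    K=np.array([[f,0,c["cx"]],[0,f,c["cy"]],[0,0,1]]); 
    return K,np.array(c["dist_coeffs"],float),cv2.Rodrigues(np.array(c["rvec"],float))[0],np.array(c["tvec"],float).ravel()
def plane(n,px,z):
    K,d,Rm,t=cal(n); p=cv2.undistortPoints(np.array(px,float).reshape(-1,1,2),K,d).reshape(-1,2)
    r=np.c_[p,np.ones(len(p))]@Rm; o=-Rm.T@t
    return o+r*((z-o[2])/r[:,2])[:,None]
def cloud(n,D):
    K,d,Rm,t=cal(n); v,u=np.mgrid[:480,:640]
    p=cv2.undistortPoints(np.c_[u.ravel(),v.ravel()].astype(float).reshape(-1,1,2),K,d).reshape(-1,2)
    X=np.c_[p,np.ones(len(p))]*D.ravel()[:,None]
    return ((X-t)@Rm).reshape(480,640,3)
def proj(n,P):
    K,d,Rm,t=cal(n); return cv2.projectPoints(np.array(P,float).reshape(-1,1,3),Rm,t,K,d)[0].reshape(-1,2)
def shot(n,name):
    p,D=camera(n); cv2.imwrite(f"pics/{name}.png",p[:,:,::-1]); np.savez(f"pics/{name}.npz",p=p,D=D); return p,D
E
python3 - <<'E'
from h import *
for n in("scene","top"):
    shot(n,n+"0"); K,d,Rm,t=cal(n); print(n,K[0,0],d,-Rm.T@t,Rm[2])
o=bot.get_obs(); print(o["tool_rot"],o["eef_pos"],o["ft_force"],o["grip_width"])
E
```

```text
pics
scene 517.4556722176566 [-0.00480419  0.          0.          0.          0.        ] [ 1.14735446 -0.6640858   1.01136333] [-0.46316101  0.48169034 -0.74394643]
top 534.1056700063458 [-0.11187276  0.          0.          0.          0.        ] [ 0.49470139 -0.04752452  1.25794682] [ 0.04340853  0.01509727 -0.99894333]
[ 1.97107095e-01  9.80381526e-01 -9.08881219e-04 -1.76368153e-04] [0.19304045 0.46066588 0.24751284] [-1.15284977 -0.55451682 -1.1200076 ] 0.08527463320472263
```

View pics/top0.png

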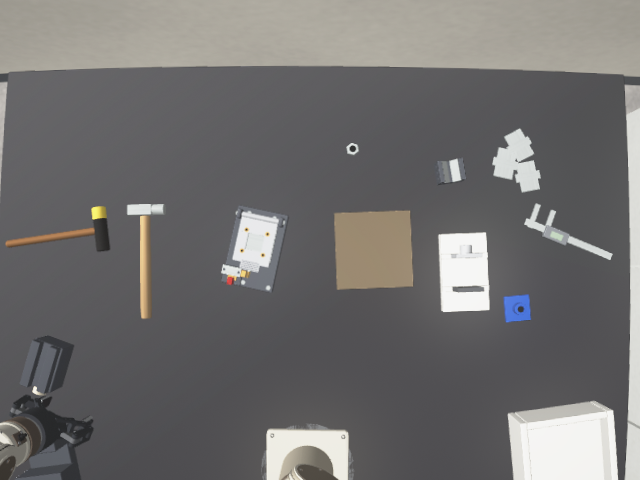

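View pics/scene0.png

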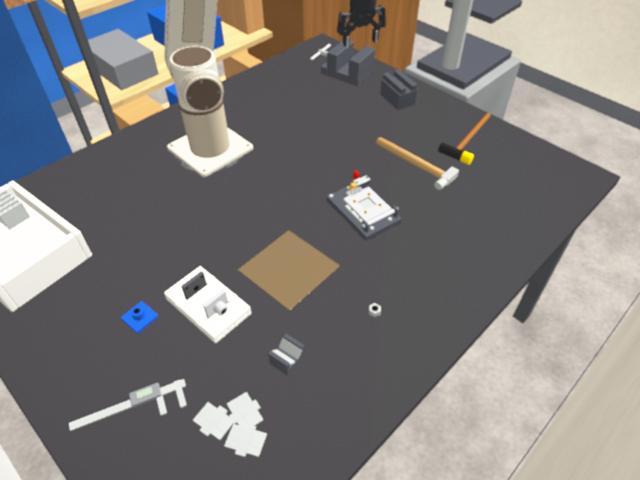

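The top view shows the jig near (255,248) with its red thumb at (230,280), the mat at (373,250) and the rack at (464,272). The flange is in the rack's far slot at (465,254) and the cover in the near slot at (468,289). The scene view agrees: thumb (357,175), flange (217,305).

```bash
python3 - <<'E'
from h import *
for n in("top",):
    z=np.load(f"pics/{n}0.npz"); p=z["p"].astype(int); D=z["D"]; C=cloud(n,D)
    print("depth zeros",(D==0).mean(),"table z",np.median(C[330:400,200:400,2]),C[330:400,200:400,2].std())
    def rect(m,name,zz):
        m=m.astype(np.uint8); nn,l,s,c=cv2.connectedComponentsWithStats(m); k=1+np.argmax(s[1:,4]); 
        yy,xx=np.where(l==k); W=plane(n,np.c_[xx,yy],zz)[:,:2]
        r=cv2.minAreaRect((W*1000).astype(np.float32)); print(name,s[k,4],np.round(r,1) if 0 else r,"medz",np.median(C[yy,xx,2]))
    box=lambda x0,y0,x1,y1:np.pad(np.ones((y1-y0,x1-x0),bool),((y0,480-y1),(x0,640-x1)))
    r,g,b=p[...,0],p[...,1],p[...,2]
    rect(box(320,195,430,305)&(r-b>30),"mat",.003)
    rect(box(425,220,500,325)&(r>170)&(g>170)&(b>170),"rack",.027)
    rect(box(210,195,300,300)&((C[...,2]>.010)|(g>60)),"jig(z>.01)",.02)
    rect(box(210,195,300,300)&(r>130)&(g<60),"red",.066)
    rect(box(225,205,295,280)&(r>200)&(g>200),"leafwhite",.0445)
    m=box(425,220,500,325)&(C[...,2]>.04); 
    for a in np.round(C[m][::25],3): print(a)
E
python3 - <<'E'
import cv2
a=cv2.imread("pics/top0.png")
j=cv2.resize(a[195:305,205:305],(400,440),interpolation=cv2.INTER_CUBIC);k=cv2.resize(a[220:330,425:525],(400,440),interpolation=cv2.INTER_CUBIC)
cv2.imwrite("pics/crop0.png",cv2.hconcat([j,k]))
E
```

```text
depth zeros 0.004153645833333333 table z 0.00011715733993703603 0.08938422909240812
mat 5744 ((519.009521484375, -148.98379516601562), (178.8001251220703, 179.01998901367188), 2.7651801109313965) medz 0.002781893084490129
rack 3576 ((469.58978271484375, -357.4539489746094), (180.209716796875, 113.17303466796875), 2.675374746322632) medz 0.026658764712572267
jig(z>.01) 9450 ((522.3974609375, 128.67562866210938), (243.36888122558594, 209.43344116210938), 0.9094210267066956) medz 0.0029954465278533684
red 1 ((448.24591064453125, 171.0129852294922), (0.0, 0.0), 0.0) medz 0.06687888115702877
leafwhite 1793 ((531.3273315429688, 124.92694091796875), (84.1671142578125, 133.13238525390625), 78.86373138427734) medz 0.04429150687530605
[ 0.495 -0.048  1.258]
[ 0.528 -0.357  0.059]
[ 0.524 -0.358  0.054]
[ 0.519 -0.355  0.057]
[ 0.515 -0.352  0.059]
[ 0.512 -0.372  0.071]
[ 0.51  -0.365  0.071]
[ 0.508 -0.356  0.071]
[ 0.505 -0.341  0.075]
[ 0.503 -0.332  0.068]
[ 0.436 -0.334  0.058]
[ 0.437 -0.388  0.072]
[ 0.434 -0.375  0.069]
[ 0.432 -0.361  0.069]
[ 0.43  -0.347  0.073]
[ 0.428 -0.335  0.074]
[ 0.495 -0.048  1.258]
```

View pics/crop0.png

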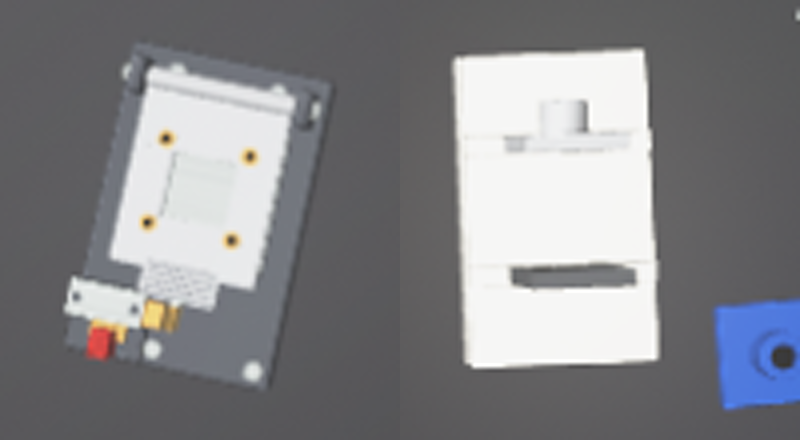

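The crop shows the jig shut: red thumb (100,343), window centre (200,185), brass rings at (166,138), (250,156), (148,222), (231,240). The flange stands in the upper slot with its hub up at (565,115). The flange shaped blue one outside the rack is not ours.

```bash
python3 - <<'E'
from h import *
T=np.load("pics/top0.npz");S=np.load("pics/scene0.npz")
def cents(n,p,box,f,zz,mn=4):
    p=p.astype(int);r,g,b=p[...,0],p[...,1],p[...,2];m=np.zeros((480,640),np.uint8);x0,y0,x1,y1=box
    m[y0:y1,x0:x1]=f(r,g,b)[y0:y1,x0:x1]; nn,l,s,c=cv2.connectedComponentsWithStats(m,connectivity=8)
    for i in range(1,nn):
        if s[i,4]>=mn: print(n,np.round(c[i],1),s[i,4],np.round(plane(n,c[i],zz)[0],4))
red=lambda r,g,b:(r-g>70)&(r-b>70)&(g<90)
ring=lambda r,g,b:(r-b>50)
cents("top",T["p"],(210,195,300,300),red,.066); cents("scene",S["p"],(340,160,375,200),red,.06)
cents("top",T["p"],(225,205,295,268),ring,.0445,3)
p=T["p"].astype(int); C=cloud("top",T["D"])
# base outline from colour difference and height
sub=p[195:305,205:305]; bg=np.median(p[300:330,210:300].reshape(-1,3),0); print("bg",bg)
z=C[...,2]
m=np.zeros((480,640),np.uint8); m[200:300,210:300]=((z>.012)&(z<.09))[200:300,210:300]
nn,l,s,c=cv2.connectedComponentsWithStats(m);k=1+np.argmax(s[1:,4]);P=C[l==k]
print("base",len(P),cv2.minAreaRect((P[:,:2]*1000).astype(np.float32)))
lo=P[(P[:,2]<.026)]; print(len(lo),cv2.minAreaRect((lo[:,:2]*1000).astype(np.float32)), np.median(lo[:,2]))
# flange points
m=(z>.035)&(z<.09); m[:240]=0;m[275:]=0;m[:,:425]=0;m[:,500:]=0
P=C[m]; top=P[P[:,2]>.063]; hub=P[P[:,2]<.06]
print("plate top",len(top),top.mean(0),top[:,1].min(),top[:,1].max(),"hub",len(hub),hub.mean(0),hub.min(0),hub.max(0))
print(np.polyfit(top[:,1],top[:,0],1))
E
```

```text
top [229.4 280.4] 36 [0.4449 0.1769 0.066 ]
scene [355.7 174.1] 49 [0.4446 0.1783 0.06  ]
top [246.5 229.1] 14 [0.5616 0.1435 0.0445]
top [266.9 233.7] 14 [0.5517 0.0966 0.0445]
top [241.5 250.3] 12 [0.5131 0.1542 0.0445]
top [262.5 254.6] 11 [0.5038 0.106  0.0445]
bg [86. 86. 89.]
base 4077 ((517.9400634765625, 127.04206848144531), (121.30375671386719, 184.84503173828125), 78.29276275634766)
1800 ((517.9400634765625, 127.04206848144531), (121.30375671386719, 184.84503173828125), 78.29276275634766) 0.02005345648490169
plate top 104 [ 0.50791728 -0.35869895  0.07188684] -0.3878218879271946 -0.3281826090264186 hub 126 [ 0.52007658 -0.35218003  0.05149921] [ 0.50085785 -0.36963447  0.03833414] [ 0.53081395 -0.32922969  0.05879058]
[-0.07162776  0.48222448]
```

Jig origin is about (0.5316, 0.1242) with yaw -11.7°. The thumb predicted from it, (0.4445, 0.177), matches the seen (0.4449, 0.1769). The flange top edge centre is (0.508, -0.358) at z 0.072, as it should be.

```bash
cat >> h.py <<'E'
J0=np.array([.5316,.1242,0]); JR=R.from_euler("z",-11.7,degrees=True)
def jig(x,y,z): return J0+JR.apply([x/1e3,y/1e3,z/1e3])
def tool(ydir_deg,pitch=0):
    """tool down, y at azimuth ydir_deg; then pitched about tool y by pitch deg"""
    a=np.radians(ydir_deg); y=np.array([np.cos(a),np.sin(a),0]); z=np.array([0,0,-1.]); x=np.cross(y,z)
    return R.from_matrix(np.c_[x,y,z])*R.from_euler("y",pitch,degrees=True)
def pose():
    o=bot.get_obs(); return np.array(o["eef_pos"]),R.from_quat(o["tool_rot"])
def plan(wps,start=None):
    """wps: (pos,Rot,nrows,grip)"""
    p,q=start or pose(); rows=[]
    for P,Q,n,g in wps:
        p0,q0=p,q; w=(q0.inv()*Q).as_rotvec()
        for i in range(1,n+1):
            pt=p0+(np.array(P)-p0)*i/n; qt=q0*R.from_rotvec(w*i/n)
            s=np.round(q.inv().apply(pt-p)/.2,3); t=np.round((q.inv()*qt).as_rotvec()/np.pi,4)
            rows.append([list(map(float,s)),list(map(float,t)),g])
            p=p+q.apply(s*.2); q=q*R.from_rotvec(t*np.pi)
    for i,r in enumerate(rows): print(str(r).replace(" ",""),end=",\n" if i%8<7 else "\n--\n")
    return p,q
def st():
    o=bot.get_obs(); print({k:np.round(o[k],4).tolist() for k in("clock","joint_pos","eef_pos","tool_rot","ft_force","grip_width","grasp_force")})
E
python3 - <<'E'
from h import *
plan([(jig(-98,34,130),tool(78.3),14,.5),(jig(-98,34,130),tool(78.3),2,.5)])
E
```

```text
[[-0.121,-0.059,0.042],[-0.0,-0.0,-0.0044],0.5],
[[-0.121,-0.06,0.042],[-0.0001,-0.0,-0.0044],0.5],
[[-0.119,-0.062,0.042],[-0.0,-0.0,-0.0043],0.5],
[[-0.119,-0.064,0.042],[-0.0001,-0.0,-0.0044],0.5],
[[-0.118,-0.066,0.042],[-0.0,-0.0,-0.0044],0.5],
[[-0.117,-0.067,0.042],[-0.0001,-0.0,-0.0044],0.5],
[[-0.116,-0.068,0.042],[0.0,-0.0,-0.0044],0.5],
[[-0.115,-0.071,0.042],[-0.0,-0.0,-0.0043],0.5]
--
[[-0.114,-0.071,0.042],[-0.0001,-0.0,-0.0044],0.5],
[[-0.113,-0.074,0.042],[-0.0,-0.0,-0.0044],0.5],
[[-0.112,-0.075,0.042],[-0.0001,-0.0,-0.0044],0.5],
[[-0.111,-0.076,0.042],[-0.0,-0.0,-0.0044],0.5],
[[-0.11,-0.078,0.042],[-0.0,-0.0,-0.0043],0.5],
[[-0.109,-0.08,0.042],[-0.0001,-0.0001,-0.0044],0.5],
[[-0.0,0.0,0.0],[0.0,0.0,-0.0],0.5],
[[-0.0,0.0,0.0],[0.0,0.0,-0.0],0.5]
--
```

Request:
apply_moves(
  steps=[
    [[-0.12,-0.06,0.042],[0,0,-0.0044],0.5],
    [[-0.12,-0.06,0.042],[0,0,-0.0044],0.5],
    [[-0.119,-0.062,0.042],[0,0,-0.0044],0.5],
    [[-0.119,-0.064,0.042],[0,0,-0.0044],0.5],
    [[-0.118,-0.066,0.042],[0,0,-0.0044],0.5],
    [[-0.117,-0.067,0.042],[0,0,-0.0044],0.5],
    [[-0.116,-0.068,0.042],[0,0,-0.0044],0.5],
    [[-0.115,-0.07,0.042],[0,0,-0.0044],0.5],
  ],
)

```text
clock: 0.77
eef_pos: [0.3358, 0.2981, 0.1804]
tool_rot: [0.142, 0.99, -0.0, -0.0]
ft_force: [-0.7, 1.0, -0.0]
grip_width: 0.0428
grasp_force: 0.0
```

Request:
apply_moves(
  steps=[
    [[-0.114,-0.071,0.042],[0,0,-0.0044],0.5],
    [[-0.113,-0.074,0.042],[0,0,-0.0044],0.5],
    [[-0.112,-0.075,0.042],[0,0,-0.0044],0.5],
    [[-0.111,-0.076,0.042],[0,0,-0.0044],0.5],
    [[-0.11,-0.078,0.042],[0,0,-0.0044],0.5],
    [[-0.11,-0.08,0.042],[0,0,-0.0044],0.5],
    [[0,0,0],[0,0,0],0.5],
    [[0,0,0],[0,0,0],0.5],
  ],
)

```text
clock: 1.43
eef_pos: [0.4426, 0.1768, 0.1297]
tool_rot: [0.103, 0.995, -0.0, -0.001]
ft_force: [0.4, 1.0, 0.7]
grip_width: 0.0428
grasp_force: 0.0
```

```bash
python3 - <<'E'
from h import *
st(); plan([(jig(-98,34,73),tool(78.3),6,.5),(jig(-98,34,73),tool(78.3),2,.5)])
E
```

```text
{'clock': 1.4333, 'joint_pos': [0.38, 0.2853, -0.2607, 1.0271, 0.0003, 0.5864], 'eef_pos': [0.4426, 0.1768, 0.1297], 'tool_rot': [0.103, 0.9947, -0.0004, -0.0011], 'ft_force': [0.4422, 0.9613, 0.6601], 'grip_width': 0.0428, 'grasp_force': 0.0}
[[0.0,0.0,0.047],[-0.0001,-0.0001,-0.0001],0.5],
[[0.0,0.001,0.048],[-0.0,-0.0001,-0.0001],0.5],
[[0.0,0.0,0.047],[-0.0001,-0.0001,-0.0001],0.5],
[[0.0,0.001,0.047],[-0.0,-0.0001,-0.0002],0.5],
[[0.0,0.0,0.047],[-0.0001,-0.0002,-0.0001],0.5],
[[0.0,0.001,0.048],[-0.0,-0.0001,-0.0001],0.5],
[[0.0,-0.0,-0.0],[-0.0,0.0,0.0],0.5],
[[0.0,-0.0,-0.0],[-0.0,0.0,0.0],0.5]
--
```

Request:
apply_moves(
  steps=[
    [[0,0,0.048],[0,0,0],0.5],
    [[0,0.001,0.048],[0,0,0],0.5],
    [[0,0,0.047],[0,0,0],0.5],
    [[0,0.001,0.047],[0,0,0],0.5],
    [[0,0,0.047],[0,0,0],0.5],
    [[0,0.001,0.047],[0,0,0],0.5],
    [[0,0,0],[0,0,0],0.2],
    [[0,0,0],[0,0,0],0.2],
  ],
)

```text
clock: 2.1
eef_pos: [0.4421, 0.1786, 0.0731]
tool_rot: [0.101, 0.995, -0.0, -0.001]
ft_force: [-0.8, 0.3, 0.1]
grip_width: 0.0194
grasp_force: 0.0
```

Request:
apply_moves(
  steps=[
    [[0,0,0],[0,0,0],0],
    [[0,0,0],[0,0,0],0],
    [[0,0,0],[0,0,0],0],
    [[0,0,0],[0,0,0],0],
    [[0,0,0],[0,0,0],0],
    [[0,0,0],[0,0,0],0],
    [[0,0,0],[0,0,0],0],
    [[0,0,0],[0,0,0],0],
  ],
)

```text
clock: 2.77
eef_pos: [0.4425, 0.1782, 0.0738]
tool_rot: [0.102, 0.995, -0.001, -0.0]
ft_force: [-2.1, -5.2, -1.0]
grip_width: 0.0098
grasp_force: 58.7
```

Request:
apply_moves(
  steps=[
    [[0,0.01,0],[0,0,0],0],
    [[0,0.01,0],[0,0,0],0],
    [[0,0.01,0],[0,0,0],0],
    [[0,0.01,0],[0,0,0],0],
    [[0,0.01,0],[0,0,0],0],
    [[0,0,0],[0,0,0],0],
    [[0,0,0],[0,0,0],0],
    [[0,0,0],[0,0,0],0],
  ],
)

```text
clock: 3.43
eef_pos: [0.4442, 0.187, 0.0737]
tool_rot: [0.102, 0.995, -0.002, -0.0]
ft_force: [-1.7, -8.0, 1.6]
grip_width: 0.0096
grasp_force: 58.9
```

```bash
python3 - <<'E'
from h import *
st(); p,D=shot("top","t1"); C=cloud("top",D)
b=C[195:305,205:305]; m=(b[...,2]>.08)&(b[...,2]<.3); P=b[m]; print(len(P))
Q=JR.inv().apply(P-J0)*1e3; f=Q[Q[:,0]>0]; print(len(f), np.round(f.max(0)) if len(f) else "", np.round(np.median(f,0)) if len(f) else "")
E
```

```text
{'clock': 3.4333, 'joint_pos': [0.4001, 0.3606, -0.3218, 0.8906, -0.0028, 0.6041], 'eef_pos': [0.4442, 0.187, 0.0737], 'tool_rot': [0.1018, 0.9948, -0.0018, -0.0003], 'ft_force': [-1.7081, -8.0407, 1.5524], 'grip_width': 0.0096, 'grasp_force': 58.9025}
830
274 [ 59.  43. 180.] [ 48.  -3. 156.]
```

```bash
cat >> h.py <<'E'
F0=np.array([.508,-.358,0]); FR=R.from_euler("z",3,degrees=True)
def fl(n,w,z): return F0+FR.apply([n/1e3,w/1e3,z/1e3])
E
python3 - <<'E'
from h import *
p,q=pose(); P=p.copy();P[2]=.19
plan([(p,q,3,.5),(P,q,5,.5),(fl(10,0,150),tool(93,35),16,1),(fl(10,0,55),tool(93,35),8,1)])
E
```

```text
[[0.0,0.0,0.0],[0.0,0.0,0.0],0.5],
[[0.0,0.0,0.0],[0.0,0.0,0.0],0.5],
[[0.0,0.0,0.0],[0.0,0.0,0.0],0.5],
[[0.0,-0.0,-0.116],[0.0,0.0,0.0],0.5],
[[0.0,-0.001,-0.116],[0.0,0.0,0.0],0.5],
[[0.0,-0.0,-0.117],[0.0,0.0,0.0],0.5],
[[0.0,-0.001,-0.116],[0.0,0.0,0.0],0.5],
[[0.0,-0.0,-0.116],[0.0,0.0,0.0],0.5]
--
[[-0.057,-0.162,0.013],[0.0015,0.0121,-0.005],1],
[[-0.055,-0.163,0.012],[0.0015,0.012,-0.0049],1],
[[-0.053,-0.163,0.01],[0.0015,0.0121,-0.005],1],
[[-0.051,-0.164,0.009],[0.0015,0.0121,-0.005],1],
[[-0.048,-0.165,0.009],[0.0015,0.0121,-0.0049],1],
[[-0.046,-0.166,0.007],[0.0014,0.012,-0.005],1],
[[-0.044,-0.166,0.006],[0.0015,0.0121,-0.0049],1],
[[-0.041,-0.167,0.005],[0.0015,0.0121,-0.005],1]
--
[[-0.039,-0.168,0.005],[0.0015,0.012,-0.005],1],
[[-0.037,-0.168,0.003],[0.0015,0.0121,-0.0049],1],
[[-0.034,-0.169,0.004],[0.0015,0.0121,-0.005],1],
[[-0.031,-0.169,0.003],[0.0015,0.0121,-0.005],1],
[[-0.029,-0.17,0.002],[0.0015,0.012,-0.0049],1],
[[-0.027,-0.17,0.003],[0.0015,0.0121,-0.005],1],
[[-0.024,-0.17,0.002],[0.0015,0.0121,-0.0049],1],
[[-0.021,-0.171,0.002],[0.0014,0.012,-0.005],1]
--
[[-0.034,-0.0,0.049],[0.0,0.0,-0.0],1],
[[-0.034,-0.0,0.048],[0.0,0.0,-0.0],1],
[[-0.034,-0.0,0.049],[0.0,0.0,-0.0],1],
[[-0.034,-0.0,0.049],[0.0,0.0,-0.0],1],
[[-0.034,-0.0,0.048],[0.0,0.0,-0.0],1],
[[-0.034,-0.0,0.049],[0.0,0.0,-0.0],1],
[[-0.034,-0.0,0.048],[0.0,0.0,-0.0],1],
[[-0.034,-0.0,0.049],[0.0,0.0001,-0.0],1]
--
```

Request:
apply_moves(
  steps=[
    [[0,0,0],[0,0,0],0.5],
    [[0,0,0],[0,0,0],0.5],
    [[0,0,0],[0,0,0],0.5],
    [[0,0,-0.116],[0,0,0],0.5],
    [[0,0,-0.116],[0,0,0],0.5],
    [[0,0,-0.116],[0,0,0],0.5],
    [[0,0,-0.116],[0,0,0],0.5],
    [[0,0,-0.116],[0,0,0],0.5],
  ],
)

```text
clock: 4.15
eef_pos: [0.4458, 0.1901, 0.1921]
tool_rot: [0.101, 0.995, 0.002, 0.001]
ft_force: [0.3, 1.2, 0.2]
grip_width: 0.0427
grasp_force: 0.0
```

Request:
apply_moves(
  steps=[
    [[-0.057,-0.162,0.013],[0.0015,0.012,-0.005],1],
    [[-0.055,-0.163,0.012],[0.0015,0.012,-0.005],1],
    [[-0.053,-0.163,0.01],[0.0015,0.012,-0.005],1],
    [[-0.051,-0.164,0.009],[0.0015,0.012,-0.005],1],
    [[-0.048,-0.165,0.009],[0.0015,0.012,-0.005],1],
    [[-0.046,-0.166,0.007],[0.0015,0.012,-0.005],1],
    [[-0.044,-0.166,0.006],[0.0015,0.012,-0.005],1],
    [[-0.041,-0.167,0.005],[0.0015,0.012,-0.005],1],
  ],
)

```text
clock: 4.82
eef_pos: [0.4839, -0.0845, 0.1698]
tool_rot: [0.037, 0.988, -0.003, -0.15]
ft_force: [0.3, 0.8, 0.8]
grip_width: 0.0852
grasp_force: 0.0
```

Request:
apply_moves(
  steps=[
    [[-0.039,-0.168,0.005],[0.0015,0.012,-0.005],1],
    [[-0.037,-0.168,0.003],[0.0015,0.012,-0.005],1],
    [[-0.034,-0.169,0.004],[0.0015,0.012,-0.005],1],
    [[-0.031,-0.169,0.003],[0.0015,0.012,-0.005],1],
    [[-0.029,-0.17,0.002],[0.0015,0.012,-0.005],1],
    [[-0.027,-0.17,0.003],[0.0015,0.012,-0.005],1],
    [[-0.024,-0.17,0.002],[0.0015,0.012,-0.005],1],
    [[-0.021,-0.171,0.002],[0.0015,0.012,-0.005],1],
  ],
)

```text
clock: 5.48
eef_pos: [0.521, -0.3568, 0.1488]
tool_rot: [-0.027, 0.955, -0.007, -0.297]
ft_force: [1.2, -0.1, 0.5]
grip_width: 0.0851
grasp_force: 0.0
```

```bash
python3 - <<'E'
from h import *
st(); p,q=plan([(fl(10,0,150),tool(93,35),1,1),(fl(10,0,55),tool(93,35),7,1)])
shot("scene","s2")
p,D=shot("top","t2"); C=cloud("top",D)
b=C[195:305,205:305]; m=(b[...,2]>.08)&(b[...,2]<.3); Q=JR.inv().apply(b[m]-J0)*1e3; print("leaf",len(Q),np.round(np.median(Q,0)),np.round(Q.max(0)))
E
```

```text
{'clock': 5.4833, 'joint_pos': [-0.4716, 1.049, 0.9911, 2.0502, -0.2872, -0.4483], 'eef_pos': [0.521, -0.3568, 0.1488], 'tool_rot': [-0.0269, 0.9546, -0.007, -0.2967], 'ft_force': [1.1892, -0.1006, 0.5164], 'grip_width': 0.0851, 'grasp_force': 0.0}
[[0.016,-0.002,0.004],[0.0001,0.0026,0.0013],1],
[[-0.039,-0.0,0.056],[-0.0,0.0,-0.0],1],
[[-0.039,-0.0,0.055],[-0.0,0.0,-0.0],1],
[[-0.039,-0.0,0.056],[-0.0,0.0,-0.0],1],
[[-0.039,-0.0,0.055],[-0.0,0.0,-0.0],1],
[[-0.038,-0.0,0.056],[-0.0,0.0,-0.0],1],
[[-0.039,-0.0,0.055],[-0.0,0.0,-0.0],1],
[[-0.039,-0.0,0.056],[-0.0,0.0,-0.0],1]
--
leaf 401 [ 68.  -3. 146.] [ 78.  43. 180.]
```

View pics/s2.png

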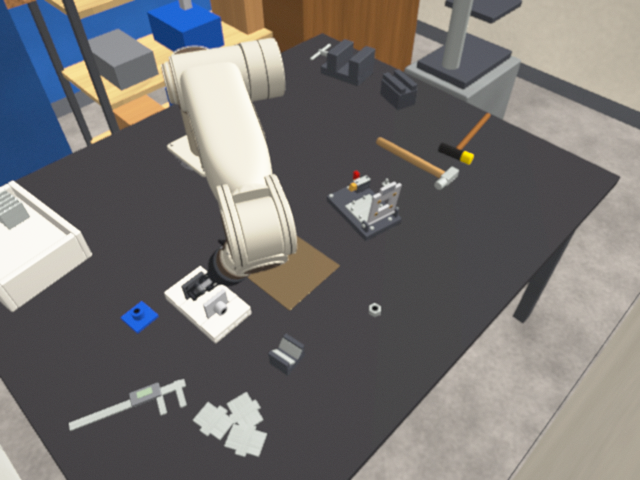

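The scene picture shows the leaf standing open at (385,200), the gripper tilted above the rack at (200,285), and flange and cover still in their slots.

Request:
apply_moves(
  steps=[
    [[0.016,-0.002,0.004],[0,0.0026,0.001],1],
    [[-0.039,0,0.056],[0,0,0],1],
    [[-0.039,0,0.056],[0,0,0],1],
    [[-0.039,0,0.055],[0,0,0],1],
    [[-0.039,0,0.055],[0,0,0],1],
    [[0,0,0],[0,0,0],1],
    [[0,0,0],[0,0,0],1],
    [[0,0,0],[0,0,0],1],
  ],
)

```text
clock: 6.25
eef_pos: [0.5172, -0.3554, 0.098]
tool_rot: [-0.026, 0.953, -0.008, -0.301]
ft_force: [0.2, -0.4, -0.2]
grip_width: 0.0856
grasp_force: 0.0
```

```bash
python3 - <<'E'
from h import *
st(); plan([(fl(10,0,55),tool(93,35),6,1)])
E
```

```text
{'clock': 6.25, 'joint_pos': [-0.4705, 1.0611, 0.8812, 1.9363, -0.2915, -0.442], 'eef_pos': [0.5172, -0.3554, 0.098], 'tool_rot': [-0.0255, 0.9533, -0.0082, -0.3008], 'ft_force': [0.1665, -0.391, -0.1929], 'grip_width': 0.0856, 'grasp_force': 0.0}
[[-0.021,-0.002,0.029],[-0.0,-0.0,0.0],1],
[[-0.021,-0.001,0.029],[-0.0001,-0.0001,0.0001],1],
[[-0.021,-0.002,0.029],[-0.0,0.0,0.0],1],
[[-0.021,-0.002,0.029],[-0.0001,-0.0,0.0001],1],
[[-0.021,-0.002,0.029],[-0.0,-0.0,0.0],1],
[[-0.021,-0.001,0.029],[-0.0001,-0.0001,0.0001],1],
```

Request:
apply_moves(
  steps=[
    [[-0.021,-0.002,0.029],[0,0,0],1],
    [[-0.021,-0.002,0.029],[0,0,0],1],
    [[-0.021,-0.002,0.029],[0,0,0],1],
    [[-0.021,-0.002,0.029],[0,0,0],1],
    [[-0.021,-0.001,0.029],[0,0,0],1],
    [[-0.021,-0.001,0.029],[0,0,0],1],
    [[0,0,0],[0,0,0],1],
    [[0,0,0],[0,0,0],0.8],
  ],
)

```text
clock: 6.92
eef_pos: [0.5165, -0.3579, 0.0514]
tool_rot: [-0.025, 0.953, -0.007, -0.303]
ft_force: [-0.1, 1.6, -0.6]
grip_width: 0.0755
grasp_force: 0.0
```

Request:
apply_moves(
  steps=[
    [[0,0,0],[0,0,0],0.6],
    [[0,0,0],[0,0,0],0.6],
    [[0,0,0],[0,0,0],0.6],
    [[0,0,0],[0,0,0],0.6],
    [[0,0,0],[0,0,0],0.6],
    [[0,0,0],[0,0,0],0.6],
    [[0,0,0],[0,0,0],0.6],
    [[0,0,0],[0,0,0],0.6],
  ],
)

```text
clock: 7.58
eef_pos: [0.5173, -0.3583, 0.053]
tool_rot: [-0.025, 0.953, -0.008, -0.302]
ft_force: [2.7, -0.4, 5.1]
grip_width: 0.0585
grasp_force: 64.3
```

```bash
python3 - <<'E'
from h import *
st(); p,D=camera("scene"); cv2.imwrite("pics/s3.png",cv2.resize(p[250:350,150:270,::-1],(720,600),interpolation=cv2.INTER_CUBIC))
p,q=pose(); print(proj("scene",[p,p+q.apply([.011,0,.017]),p+q.apply([-.011,0,.017])]))
E
```

```text
{'clock': 7.5833, 'joint_pos': [-0.4737, 1.0962, 0.8379, 1.8595, -0.2932, -0.4438], 'eef_pos': [0.5173, -0.3583, 0.053], 'tool_rot': [-0.0252, 0.953, -0.0078, -0.3019], 'ft_force': [2.6738, -0.3666, 5.1409], 'grip_width': 0.0585, 'grasp_force': 64.2651}
[[217.55955479 304.61311469]
 [212.58178391 301.93165342]
 [218.67203859 309.54634546]]
```

View pics/s3.png

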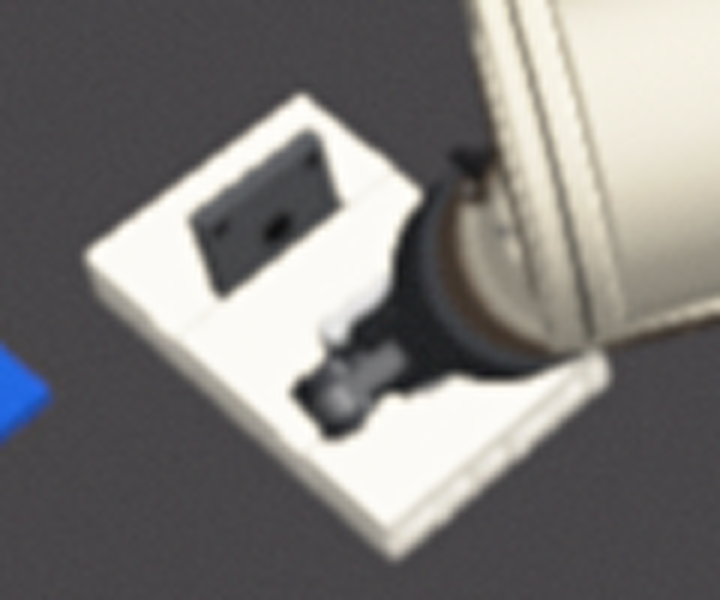

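The crop shows the gripper's finger at (340,400) closed on the flange's side edge, and the cover untouched at (265,210). The 0.0585 m width fits the 60 mm plate.

```bash
python3 - <<'E'
from h import *
p,q=pose(); P=p.copy();P[2]=.2
plan([(P,q,8,.6),([.505,-.15,.2],tool(91,-20),12,.6),([.508,-.149,.1],tool(91,-55),12,.6)])
E
```

```text
[[0.053,0.0,-0.075],[0.0,0.0,0.0],0.6],
[[0.053,0.0,-0.075],[0.0,0.0,0.0],0.6],
[[0.053,0.0,-0.075],[0.0,0.0,0.0],0.6],
[[0.053,0.0,-0.075],[0.0,0.0,0.0],0.6],
[[0.052,0.0,-0.076],[0.0,0.0,0.0],0.6],
[[0.053,0.0,-0.075],[0.0,0.0,0.0],0.6],
[[0.053,0.0,-0.075],[0.0,0.0,0.0],0.6],
[[0.053,0.0,-0.075],[0.0,0.0,0.0],0.6]
--
[[0.0,0.087,0.0],[-0.0001,-0.0255,0.001],0.6],
[[0.001,0.087,0.001],[-0.0001,-0.0256,0.0009],0.6],
[[0.001,0.087,-0.0],[-0.0002,-0.0255,0.001],0.6],
[[0.001,0.087,0.0],[-0.0001,-0.0255,0.001],0.6],
[[0.002,0.087,0.0],[-0.0001,-0.0256,0.0009],0.6],
[[0.002,0.087,0.0],[-0.0001,-0.0255,0.001],0.6],
[[0.002,0.087,0.0],[-0.0001,-0.0255,0.001],0.6],
[[0.002,0.087,0.0],[-0.0001,-0.0255,0.0009],0.6]
--
[[0.003,0.086,-0.0],[-0.0002,-0.0256,0.001],0.6],
[[0.003,0.087,-0.001],[-0.0001,-0.0255,0.001],0.6],
[[0.003,0.087,-0.001],[-0.0001,-0.0255,0.0009],0.6],
[[0.003,0.087,-0.001],[-0.0001,-0.0256,0.001],0.6],
[[0.013,0.0,0.04],[0.0,-0.0162,0.0],0.6],
[[0.015,0.001,0.039],[0.0,-0.0162,0.0],0.6],
[[0.017,0.0,0.038],[0.0,-0.0162,0.0],0.6],
[[0.019,0.001,0.037],[0.0,-0.0162,0.0],0.6]
--
[[0.021,0.0,0.036],[0.0,-0.0162,0.0],0.6],
[[0.023,0.0,0.035],[0.0,-0.0162,0.0],0.6],
[[0.024,0.001,0.034],[0.0,-0.0162,0.0],0.6],
[[0.026,0.0,0.032],[0.0,-0.0162,0.0],0.6],
[[0.028,0.001,0.032],[0.0,-0.0162,0.0],0.6],
[[0.029,0.0,0.029],[0.0,-0.0162,0.0],0.6],
[[0.031,0.0,0.028],[0.0,-0.0162,0.0],0.6],
[[0.032,0.001,0.027],[0.0,-0.0162,0.0],0.6]
--
```

Request:
apply_moves(
  steps=[
    [[0.037,0,-0.053],[0,0,0],0.6],
    [[0.037,0,-0.053],[0,0,0],0.6],
    [[0.037,0,-0.053],[0,0,0],0.6],
    [[0.037,0,-0.053],[0,0,0],0.6],
    [[0.037,0,-0.053],[0,0,0],0.6],
    [[0.037,0,-0.053],[0,0,0],0.6],
    [[0.037,0,-0.053],[0,0,0],0.6],
    [[0.037,0,-0.053],[0,0,0],0.6],
  ],
)

```text
clock: 8.3
eef_pos: [0.5172, -0.3581, 0.1573]
tool_rot: [-0.025, 0.953, -0.007, -0.302]
ft_force: [-0.1, -1.0, -0.9]
grip_width: 0.0581
grasp_force: 64.4
```

```bash
python3 - <<'E'
from h import *
st();p,q=pose()
plan([([.505,-.15,.17],tool(91,-20),12,.6),([.508,-.149,.09],tool(91,-55),12,.6)])
E
```

```text
{'clock': 8.3, 'joint_pos': [-0.4738, 1.0513, 1.0111, 2.079, -0.2927, -0.4436], 'eef_pos': [0.5172, -0.3581, 0.1573], 'tool_rot': [-0.0251, 0.9528, -0.0072, -0.3024], 'ft_force': [-0.1252, -0.9673, -0.9111], 'grip_width': 0.0581, 'grasp_force': 64.4426}
[[0.003,0.087,-0.004],[-0.0001,-0.0256,0.001],0.6],
[[0.004,0.087,-0.004],[-0.0001,-0.0255,0.0009],0.6],
[[0.003,0.087,-0.004],[-0.0001,-0.0256,0.001],0.6],
[[0.003,0.086,-0.005],[-0.0001,-0.0255,0.0009],0.6],
[[0.003,0.087,-0.005],[-0.0,-0.0256,0.001],0.6],
[[0.003,0.087,-0.005],[-0.0001,-0.0256,0.0009],0.6],
[[0.003,0.087,-0.005],[-0.0001,-0.0255,0.001],0.6],
[[0.003,0.087,-0.006],[-0.0001,-0.0256,0.001],0.6]
--
[[0.002,0.087,-0.006],[-0.0001,-0.0255,0.0009],0.6],
[[0.002,0.086,-0.005],[-0.0001,-0.0256,0.001],0.6],
[[0.002,0.087,-0.006],[-0.0001,-0.0255,0.0009],0.6],
[[0.002,0.087,-0.007],[-0.0001,-0.0256,0.001],0.6],
[[0.01,0.0,0.032],[0.0,-0.0162,-0.0],0.6],
[[0.012,0.001,0.031],[0.0,-0.0162,-0.0],0.6],
[[0.013,0.0,0.031],[0.0,-0.0162,-0.0],0.6],
[[0.015,0.001,0.029],[0.0,-0.0162,-0.0],0.6]
--
[[0.017,-0.0,0.029],[0.0,-0.0162,-0.0],0.6],
[[0.018,0.0,0.029],[0.0,-0.0162,-0.0],0.6],
[[0.019,0.001,0.027],[0.0,-0.0162,-0.0],0.6],
[[0.021,0.0,0.026],[0.0,-0.0162,-0.0],0.6],
[[0.022,0.001,0.025],[0.0,-0.0162,-0.0],0.6],
[[0.023,-0.0,0.024],[0.0,-0.0162,-0.0],0.6],
[[0.024,0.0,0.023],[0.0,-0.0162,-0.0],0.6],
[[0.026,0.001,0.022],[0.0,-0.0162,-0.0],0.6]
--
```

Request:
apply_moves(
  steps=[
    [[0.003,0.087,-0.004],[0,-0.0255,0.001],0.6],
    [[0.003,0.087,-0.004],[0,-0.0255,0.001],0.6],
    [[0.003,0.087,-0.004],[0,-0.0255,0.001],0.6],
    [[0.003,0.087,-0.005],[0,-0.0255,0.001],0.6],
    [[0.003,0.087,-0.005],[0,-0.0255,0.001],0.6],
    [[0.003,0.087,-0.005],[0,-0.0255,0.001],0.6],
    [[0.003,0.087,-0.005],[0,-0.0255,0.001],0.6],
    [[0.003,0.087,-0.006],[0,-0.0255,0.001],0.6],
  ],
)

```text
clock: 8.97
eef_pos: [0.5091, -0.2188, 0.1654]
tool_rot: [-0.014, 1.0, -0.003, 0.015]
ft_force: [1.0, -0.0, 0.0]
grip_width: 0.058
grasp_force: 64.4
```

Request:
apply_moves(
  steps=[
    [[0.002,0.087,-0.006],[0,-0.0255,0.001],0.6],
    [[0.002,0.087,-0.006],[0,-0.0255,0.001],0.6],
    [[0.002,0.087,-0.006],[0,-0.0255,0.001],0.6],
    [[0.002,0.087,-0.006],[0,-0.0255,0.001],0.6],
    [[0.01,0,0.032],[0,-0.016,0],0.6],
    [[0.012,0,0.031],[0,-0.016,0],0.6],
    [[0.013,0,0.031],[0,-0.016,0],0.6],
    [[0.015,0,0.03],[0,-0.016,0],0.6],
  ],
)

```text
clock: 9.63
eef_pos: [0.506, -0.15, 0.1421]
tool_rot: [-0.009, 0.963, 0.0, 0.271]
ft_force: [-1.0, -0.4, -1.3]
grip_width: 0.0581
grasp_force: 64.4
```

Request:
apply_moves(
  steps=[
    [[0.017,0,0.029],[0,-0.016,0],0.6],
    [[0.018,0,0.029],[0,-0.016,0],0.6],
    [[0.019,0,0.027],[0,-0.016,0],0.6],
    [[0.021,0,0.026],[0,-0.016,0],0.6],
    [[0.022,0,0.025],[0,-0.016,0],0.6],
    [[0.023,0,0.024],[0,-0.016,0],0.6],
    [[0.024,0,0.023],[0,-0.016,0],0.6],
    [[0.026,0,0.022],[0,-0.016,0],0.6],
  ],
)

```text
clock: 10.3
eef_pos: [0.5082, -0.1507, 0.0887]
tool_rot: [-0.008, 0.889, 0.002, 0.458]
ft_force: [0.4, -0.2, -2.0]
grip_width: 0.0581
grasp_force: 64.4
```

```bash
python3 - <<'E'
from h import *
st(); p,q=pose(); print((tool(91,-55).inv()*q).as_rotvec(degrees=True))
plan([([.508,-.149,.03],tool(91,-55),8,.6)])
p,D=camera("scene"); cv2.imwrite("pics/s4.png",cv2.resize(p[190:320,200:360,::-1],(738,600),interpolation=cv2.INTER_CUBIC))
E
```

```text
{'clock': 10.3, 'joint_pos': [-0.5096, 0.3462, -1.0672, -0.7249, 0.4182, -0.3279], 'eef_pos': [0.5082, -0.1507, 0.0887], 'tool_rot': [-0.0081, 0.889, 0.0017, 0.4579], 'ft_force': [0.3869, -0.197, -1.9644], 'grip_width': 0.0581, 'grasp_force': 64.4207}
[ 0.22059181  0.49482069 -0.15354655]
[[0.03,0.001,0.021],[-0.0002,-0.0003,0.0001],0.6],
[[0.03,0.001,0.021],[-0.0001,-0.0004,0.0001],0.6],
[[0.03,0.002,0.021],[-0.0002,-0.0003,0.0001],0.6],
[[0.03,0.001,0.022],[-0.0001,-0.0004,0.0001],0.6],
[[0.03,0.001,0.021],[-0.0002,-0.0003,0.0001],0.6],
[[0.03,0.001,0.021],[-0.0001,-0.0004,0.0001],0.6],
[[0.03,0.001,0.021],[-0.0002,-0.0003,0.0001],0.6],
[[0.03,0.001,0.021],[-0.0001,-0.0003,0.0002],0.6]
--
```

View pics/s4.png

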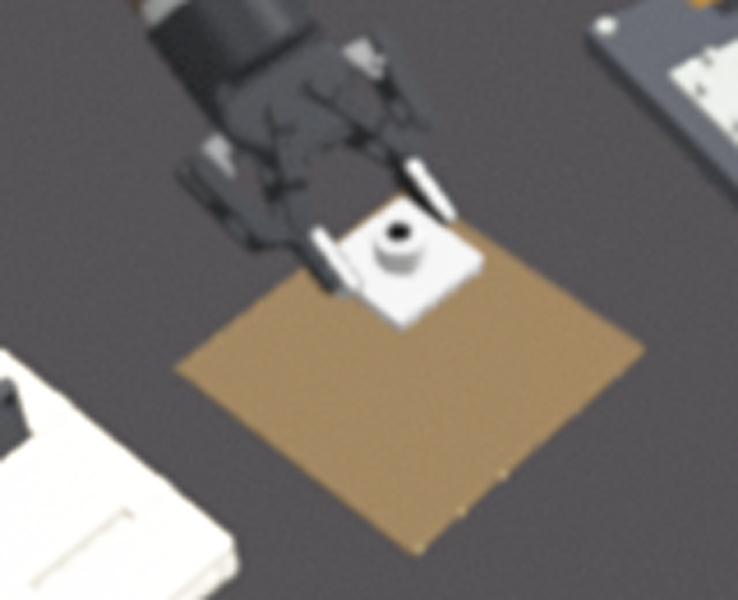

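The crop shows the flange held level, hub up at (400,235), above the mat; one finger is on each side.

Request:
apply_moves(
  steps=[
    [[0.03,0.001,0.021],[0,0,0],0.6],
    [[0.03,0.001,0.021],[0,0,0],0.6],
    [[0.03,0.001,0.021],[0,0,0],0.6],
    [[0.03,0.001,0.021],[0,0,0],0.6],
    [[0.03,0.001,0.021],[0,0,0],0.6],
    [[0.03,0.001,0.021],[0,0,0],0.6],
    [[0.03,0.001,0.021],[0,0,0],0.6],
    [[0.03,0.001,0.021],[0,0,0],0.6],
  ],
)

```text
clock: 11.02
eef_pos: [0.5114, -0.1517, 0.0296]
tool_rot: [-0.009, 0.891, 0.003, 0.455]
ft_force: [0.3, 0.5, 0.4]
grip_width: 0.058
grasp_force: 64.4
```

Request:
apply_moves(
  steps=[
    [[0,0,0],[0,0,0],0.6],
    [[0.008,0,0.006],[0,0,0],0.6],
    [[0.008,0,0.006],[0,0,0],0.6],
    [[0.008,0,0.006],[0,0,0],0.6],
    [[0,0,0],[0,0,0],0.6],
    [[0,0,0],[0,0,0],0.6],
    [[0,0,0],[0,0,0],0.6],
    [[0,0,0],[0,0,0],0.6],
  ],
)

```text
clock: 11.68
eef_pos: [0.511, -0.1512, 0.0239]
tool_rot: [-0.009, 0.89, 0.003, 0.455]
ft_force: [-0.5, -0.1, -0.8]
grip_width: 0.0581
grasp_force: 64.3
```

Request:
apply_moves(
  steps=[
    [[0.004,0,0.003],[0,0,0],0.6],
    [[0.004,0,0.003],[0,0,0],0.6],
    [[0.004,0,0.003],[0,0,0],0.6],
    [[0.004,0,0.003],[0,0,0],0.6],
    [[0,0,0],[0,0,0],0.6],
    [[0,0,0],[0,0,0],0.6],
    [[0,0,0],[0,0,0],0.6],
    [[0,0,0],[0,0,0],0.6],
  ],
)

```text
clock: 12.35
eef_pos: [0.5111, -0.1512, 0.0197]
tool_rot: [-0.009, 0.89, 0.003, 0.455]
ft_force: [0.4, -0.4, -0.8]
grip_width: 0.0581
grasp_force: 64.3
```

Request:
apply_moves(
  steps=[
    [[0.004,0,0.003],[0,0,0],0.6],
    [[0,0,0],[0,0,0],0.6],
    [[0.004,0,0.003],[0,0,0],0.6],
    [[0,0,0],[0,0,0],0.6],
    [[0,0,0],[0,0,0],0.6],
    [[0,0,0],[0,0,0],0.6],
    [[0,0,0],[0,0,0],0.6],
    [[0,0,0],[0,0,0],0.6],
  ],
)

```text
clock: 13.02
eef_pos: [0.5113, -0.1513, 0.0179]
tool_rot: [-0.009, 0.89, 0.003, 0.455]
ft_force: [0.0, -1.2, 0.1]
grip_width: 0.0583
grasp_force: 64.4
```

```bash
python3 - <<'E'
from h import *
p,q=pose(); P=p+[-.01,0,.09]
plan([(p,q,4,.95),(P,q,4,.95),([.522,-.151,.2],tool(91,0),16,.95)])
E
```

```text
[[0.0,0.0,0.0],[0.0,0.0,0.0],0.95],
[[0.0,0.0,0.0],[0.0,0.0,0.0],0.95],
[[0.0,0.0,0.0],[0.0,0.0,0.0],0.95],
[[0.0,0.0,0.0],[0.0,0.0,0.0],0.95],
[[-0.084,-0.0,-0.076],[0.0,0.0,0.0],0.95],
[[-0.084,-0.0,-0.076],[0.0,0.0,0.0],0.95],
[[-0.084,-0.0,-0.076],[0.0,0.0,0.0],0.95],
[[-0.084,-0.0,-0.076],[0.0,0.0,0.0],0.95]
--
[[-0.027,-0.0,-0.012],[-0.0,0.0188,0.0],0.95],
[[-0.027,-0.0,-0.013],[-0.0001,0.0188,0.0001],0.95],
[[-0.025,-0.0,-0.014],[-0.0,0.0189,0.0],0.95],
[[-0.025,-0.0,-0.017],[-0.0001,0.0188,0.0001],0.95],
[[-0.023,-0.001,-0.017],[0.0,0.0188,0.0],0.95],
[[-0.023,0.0,-0.019],[-0.0,0.0188,0.0001],0.95],
[[-0.021,0.0,-0.021],[-0.0001,0.0188,0.0],0.95],
[[-0.021,0.0,-0.021],[0.0,0.0188,0.0],0.95]
--
[[-0.018,0.0,-0.023],[-0.0,0.0189,0.0001],0.95],
[[-0.018,0.0,-0.023],[-0.0001,0.0188,0.0],0.95],
[[-0.016,-0.0,-0.025],[-0.0,0.0188,0.0001],0.95],
[[-0.014,-0.0,-0.026],[-0.0,0.0188,0.0],0.95],
[[-0.014,-0.0,-0.026],[-0.0001,0.0188,0.0001],0.95],
[[-0.011,-0.0,-0.028],[-0.0,0.0188,0.0],0.95],
[[-0.01,-0.0,-0.027],[-0.0001,0.0189,0.0],0.95],
[[-0.008,-0.0,-0.029],[0.0,0.0188,0.0001],0.95]
--
```

Request:
apply_moves(
  steps=[
    [[0,0,0],[0,0,0],0.95],
    [[0,0,0],[0,0,0],0.95],
    [[0,0,0],[0,0,0],0.95],
    [[0,0,0],[0,0,0],0.95],
    [[-0.084,0,-0.076],[0,0,0],0.95],
    [[-0.084,0,-0.076],[0,0,0],0.95],
    [[-0.084,0,-0.076],[0,0,0],0.95],
    [[-0.084,0,-0.076],[0,0,0],0.95],
  ],
)

```text
clock: 13.68
eef_pos: [0.5006, -0.1509, 0.1079]
tool_rot: [-0.009, 0.891, 0.004, 0.454]
ft_force: [-0.4, 0.3, 0.2]
grip_width: 0.081
grasp_force: 0.0
```

Request:
apply_moves(
  steps=[
    [[-0.027,0,-0.012],[0,0.019,0],0.95],
    [[-0.027,0,-0.013],[0,0.019,0],0.95],
    [[-0.025,0,-0.014],[0,0.019,0],0.95],
    [[-0.025,0,-0.017],[0,0.019,0],0.95],
    [[-0.023,0,-0.017],[0,0.019,0],0.95],
    [[-0.023,0,-0.019],[0,0.019,0],0.95],
    [[-0.021,0,-0.021],[0,0.019,0],0.95],
    [[-0.021,0,-0.021],[0,0.019,0],0.95],
  ],
)

```text
clock: 14.35
eef_pos: [0.5114, -0.1507, 0.1545]
tool_rot: [-0.009, 0.973, 0.001, 0.231]
ft_force: [-0.0, -0.2, -0.5]
grip_width: 0.0812
grasp_force: 0.0
```

Request:
apply_moves(
  steps=[
    [[-0.018,0,-0.023],[0,0.019,0],0.95],
    [[-0.018,0,-0.023],[0,0.019,0],0.95],
    [[-0.016,0,-0.025],[0,0.0188,0],0.95],
    [[-0.014,0,-0.026],[0,0.0188,0],0.95],
    [[-0.014,0,-0.026],[0,0.0188,0],0.95],
    [[-0.011,0,-0.028],[0,0.0188,0],0.95],
    [[-0.01,0,-0.027],[0,0.0188,0],0.95],
    [[-0.008,0,-0.029],[0,0.0188,0],0.95],
  ],
)

```text
clock: 15.02
eef_pos: [0.5223, -0.1505, 0.2001]
tool_rot: [-0.009, 1.0, -0.001, -0.004]
ft_force: [0.3, -1.0, -0.6]
grip_width: 0.0812
grasp_force: 0.0
```

```bash
python3 - <<'E'
from h import *
st(); q=pose()[1]; print(q.apply([0,1,0]),q.apply([0,0,1]))
for n in("scene","top"):
    p,D=shot(n,n+"5"); hsv=cv2.cvtColor(p,cv2.COLOR_RGB2HSV); C=cloud(n,D)
    m=((C[...,0]>.44)&(C[...,0]<.60)&(C[...,1]>-.23)&(C[...,1]<-.07)&(C[...,2]>.008)&(C[...,2]<.045)&(hsv[...,1]<60))
    for nm,lo,hi in(("plate",.009,.018),("hub",.028,.038)):
        P=C[m&(C[...,2]>lo)&(C[...,2]<hi)]
        if len(P)>5: print(n,nm,len(P),np.round(P.mean(0),4),np.round(np.median(P[:,2]),4),cv2.minAreaRect((P[:,:2]*1000).astype(np.float32)))
E
```

```text
{'clock': 15.0167, 'joint_pos': [-0.2781, 0.3566, 0.0381, 1.2598, -0.0047, -0.2967], 'eef_pos': [0.5223, -0.1505, 0.2001], 'tool_rot': [-0.0093, 0.9999, -0.0012, -0.0043], 'ft_force': [0.3331, -1.01, -0.5712], 'grip_width': 0.0812, 'grasp_force': 0.0}
[-0.01859764  0.99982438 -0.00231085] [-0.00853378 -0.0024699  -0.99996054]
scene plate 357 [ 0.5248 -0.153   0.0135] 0.0136 ((521.314453125, -148.69561767578125), (63.1822395324707, 61.73317337036133), 0.7991045117378235)
scene hub 87 [ 0.522  -0.1504  0.0331] 0.0333 ((522.1240234375, -150.7694091796875), (24.746414184570312, 29.262136459350586), 48.513553619384766)
top plate 44 [ 0.5016 -0.1241  0.0126] 0.0124 ((518.7300415039062, -124.50079345703125), (58.26617431640625, 9.213235855102539), 0.786808967590332)
```

Flange lies flat on the mat: plate top z 0.0135, hub top 0.033 at (0.522, -0.151), yaw ≈0.8°. Next is the hub grip from above.

Request:
apply_moves(
  steps=[
    [[0,0,0.104],[0,-0.0027,0],0.7],
    [[0,0,0.104],[0,0,0],0.7],
    [[0,0,0.104],[0,0,0],0.7],
    [[0,0,0.104],[0,0,0],0.7],
    [[0,0,0.104],[0,0,0],0.7],
    [[0,0,0.104],[0,0,0],0.7],
    [[0,0,0.104],[0,0,0],0.7],
    [[0,0,0.104],[0,0,0],0.7],
  ],
)

```text
clock: 15.78
eef_pos: [0.5215, -0.1509, 0.0322]
tool_rot: [-0.009, 1.0, -0.001, 0.002]
ft_force: [-0.9, -0.3, 0.7]
grip_width: 0.0599
grasp_force: 0.0
```

Request:
apply_moves(
  steps=[
    [[0,0,0],[0,0,0],0.7],
    [[0,0,0],[0,0,0],0.4],
    [[0,0,0],[0,0,0],0.2],
    [[0,0,0],[0,0,0],0.2],
    [[0,0,0],[0,0,0],0.2],
    [[0,0,0],[0,0,0],0.2],
    [[0,0,0],[0,0,0],0.2],
    [[0,0,0],[0,0,0],0.2],
  ],
)

```text
clock: 16.45
eef_pos: [0.5238, -0.1514, 0.0352]
tool_rot: [-0.009, 1.0, -0.002, 0.003]
ft_force: [-1.5, -0.3, 6.5]
grip_width: 0.0255
grasp_force: 59.7
```

```bash
python3 - <<'E'
from h import *
st(); p,q=pose(); P=p.copy();P[2]=.13; T=tool(78.3+.2)
N=jig(0,0,130); print(p,N)
plan([(P,q,8,.2),(jig(0,0,130),T,16,.2)])
E
```

```text
{'clock': 16.45, 'joint_pos': [-0.2807, 0.5086, -0.1993, 0.8565, -0.0015, -0.299], 'eef_pos': [0.5238, -0.1514, 0.0352], 'tool_rot': [-0.0092, 1.0, -0.0016, 0.0028], 'ft_force': [-1.5297, -0.2628, 6.4579], 'grip_width': 0.0255, 'grasp_force': 59.7126}
[ 0.52378345 -0.15143708  0.03524844] [0.5316 0.1242 0.13  ]
[[-0.0,-0.0,-0.059],[0.0,0.0,0.0],0.2],
[[-0.001,-0.0,-0.059],[0.0,0.0,0.0],0.2],
[[-0.0,-0.001,-0.06],[0.0,0.0,0.0],0.2],
[[-0.0,0.0,-0.059],[0.0,0.0,0.0],0.2],
[[-0.001,0.0,-0.059],[0.0,0.0,0.0],0.2],
[[-0.0,-0.0,-0.059],[0.0,0.0,0.0],0.2],
[[-0.0,-0.0,-0.06],[0.0,0.0,0.0],0.2],
[[-0.001,-0.001,-0.059],[0.0,0.0,0.0],0.2]
--
[[-0.004,0.086,-0.0],[-0.0001,0.0001,0.0044],0.2],
[[-0.003,0.086,-0.0],[-0.0,0.0001,0.0043],0.2],
[[-0.001,0.086,-0.001],[-0.0001,0.0002,0.0044],0.2],
[[-0.001,0.087,0.0],[-0.0,0.0001,0.0043],0.2],
[[0.001,0.086,-0.0],[-0.0001,0.0001,0.0044],0.2],
[[0.002,0.086,-0.0],[-0.0,0.0001,0.0044],0.2],
[[0.003,0.086,-0.0],[-0.0001,0.0001,0.0043],0.2],
[[0.004,0.086,-0.001],[-0.0,0.0002,0.0044],0.2]
--
[[0.005,0.086,0.0],[-0.0001,0.0001,0.0043],0.2],
[[0.007,0.086,0.0],[-0.0,0.0001,0.0044],0.2],
[[0.008,0.086,0.0],[-0.0001,0.0001,0.0043],0.2],
[[0.009,0.086,0.0],[-0.0,0.0001,0.0044],0.2],
[[0.01,0.085,-0.0],[-0.0001,0.0002,0.0044],0.2],
[[0.011,0.086,-0.0],[-0.0001,0.0001,0.0043],0.2],
[[0.013,0.085,-0.0],[-0.0,0.0001,0.0044],0.2],
[[0.013,0.085,-0.0],[-0.0001,0.0001,0.0043],0.2]
--
```

```bash
python3 - <<'E'
from h import *
p,q=pose(); P=p.copy();P[2]=.13; T=tool(78.3+.2)
plan([(jig(-15,-135,130),T,8,.2),(jig(0,0,110),T,8,.2)],start=(P,q))
E
```

```text
[[0.02,0.092,-0.0],[-0.0001,0.0002,0.0087],0.2],
[[0.022,0.091,-0.001],[-0.0001,0.0003,0.0087],0.2],
[[0.025,0.091,-0.0],[-0.0001,0.0002,0.0088],0.2],
[[0.027,0.09,-0.0],[-0.0001,0.0003,0.0087],0.2],
[[0.03,0.089,-0.001],[-0.0001,0.0002,0.0087],0.2],
[[0.032,0.089,0.0],[-0.0001,0.0002,0.0087],0.2],
[[0.034,0.087,0.0],[-0.0001,0.0003,0.0087],0.2],
[[0.037,0.087,-0.0],[-0.0002,0.0002,0.0087],0.2]
--
[[-0.01,0.084,0.013],[0.0,0.0,0.0],0.2],
[[-0.009,0.085,0.012],[0.0,0.0,0.0],0.2],
[[-0.01,0.084,0.013],[0.0,0.0,0.0],0.2],
[[-0.01,0.084,0.012],[0.0,0.0,0.0],0.2],
[[-0.009,0.084,0.013],[0.0,0.0,0.0],0.2],
[[-0.01,0.085,0.012],[0.0,0.0,0.0],0.2],
[[-0.01,0.084,0.013],[0.0,0.0,0.0],0.2],
[[-0.009,0.084,0.012],[0.0,0.0,0.0],0.2]
--
```

Request:
apply_moves(
  steps=[
    [[0,0,-0.06],[0,0,0],0.2],
    [[0,0,-0.06],[0,0,0],0.2],
    [[0,0,-0.06],[0,0,0],0.2],
    [[0,0,-0.06],[0,0,0],0.2],
    [[0,0,-0.06],[0,0,0],0.2],
    [[0,0,-0.06],[0,0,0],0.2],
    [[0,0,-0.06],[0,0,0],0.2],
    [[0,0,-0.06],[0,0,0],0.2],
  ],
)

```text
clock: 17.12
eef_pos: [0.5224, -0.1508, 0.1303]
tool_rot: [-0.009, 1.0, -0.001, 0.002]
ft_force: [0.4, 0.1, -1.1]
grip_width: 0.0253
grasp_force: 59.1
```

Request:
apply_moves(
  steps=[
    [[0.02,0.092,0],[0,0,0.0087],0.2],
    [[0.022,0.091,0],[0,0,0.0087],0.2],
    [[0.025,0.091,0],[0,0,0.0087],0.2],
    [[0.027,0.09,0],[0,0,0.0087],0.2],
    [[0.03,0.089,0],[0,0,0.0087],0.2],
    [[0.032,0.089,0],[0,0,0.0087],0.2],
    [[0.034,0.087,0],[0,0,0.0087],0.2],
    [[0.037,0.087,0],[0,0,0.0087],0.2],
  ],
)

```text
clock: 17.78
eef_pos: [0.488, -0.0034, 0.1293]
tool_rot: [0.101, 0.995, -0.001, 0.002]
ft_force: [0.2, 0.2, -2.2]
grip_width: 0.0256
grasp_force: 59.1
```

Request:
apply_moves(
  steps=[
    [[-0.01,0.084,0.012],[0,0,0],0.2],
    [[-0.01,0.084,0.012],[0,0,0],0.2],
    [[-0.01,0.084,0.012],[0,0,0],0.2],
    [[-0.01,0.084,0.012],[0,0,0],0.2],
    [[-0.01,0.084,0.012],[0,0,0],0.2],
    [[-0.01,0.084,0.012],[0,0,0],0.2],
    [[-0.008,0.084,0.012],[0,0,0],0.2],
    [[0,0,0],[0,0,0],0.2],
  ],
)

```text
clock: 18.45
eef_pos: [0.5258, 0.1109, 0.1119]
tool_rot: [0.098, 0.995, -0.0, 0.002]
ft_force: [-0.3, -0.9, -0.8]
grip_width: 0.0256
grasp_force: 59.2
```

```bash
python3 - <<'E'
from h import *
st(); q=pose()[1]; print(q.apply([0,1,0]),q.apply([0,0,1]), JR.inv().apply(pose()[0]-J0)*1e3)
for n in("scene","top"):
    p,D=shot(n,n+"6"); C=cloud(n,D); Q=(C.reshape(-1,3)-J0)@JR.as_matrix()*1e3; Q=Q.reshape(C.shape)
    m=(abs(Q[...,0])<60)&(abs(Q[...,1])<60)&(p.min(2)>90)&(p.max(2).astype(int)-p.min(2)<30)
    P=Q[m&(Q[...,2]>80)&(Q[...,2]<92)]
    print(n,len(P), np.round(P.min(0),1),np.round(P.max(0),1),np.median(P[:,2]), cv2.minAreaRect(P[:,:2].astype(np.float32))) if len(P)>10 else print(n,len(P))
a=cv2.imread("pics/scene6.png")[120:250,310:430]; cv2.imwrite("pics/c6.png",cv2.resize(a,(553,600),interpolation=cv2.INTER_CUBIC))
E
```

```text
{'clock': 18.45, 'joint_pos': [0.2087, 0.408, -0.1301, 1.029, -0.0015, 0.4057], 'eef_pos': [0.5258, 0.1109, 0.1119], 'tool_rot': [0.0983, 0.9952, -0.0002, 0.002], 'ft_force': [-0.326, -0.9487, -0.837], 'grip_width': 0.0256, 'grasp_force': 59.1871}
[1.95741799e-01 9.80655467e-01 5.63953716e-05] [ 3.95724208e-03 -7.32370125e-04 -9.99991902e-01] [ -3.00108378 -14.19276849 111.91565157]
scene 215 [-36.9 -44.2  80.1] [59.2 18.2 92. ] 89.59454871787436 ((11.149578094482422, -12.989240646362305), (62.33204650878906, 95.90567779541016), 89.67559051513672)
top 100 [-37.3 -46.7  80.3] [59.9  7.4 91.8] 89.21762560946671 ((16.942232131958008, -31.651412963867188), (108.03128814697266, 40.56538391113281), 22.078723907470703)
```

View pics/c6.png

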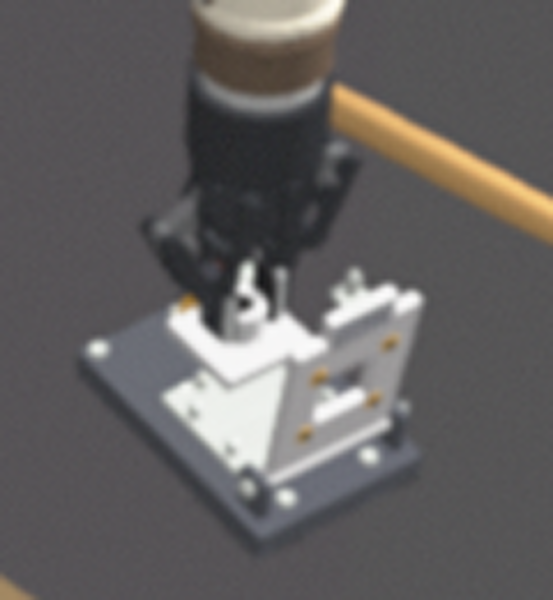

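The crop shows the flange level in the gripper, hub at (245,315), hanging over the jig, still short of the nest in -y. The leaf stands open at (355,380).

Request:
apply_moves(
  steps=[
    [[-0.003,0.014,0.03],[0,0,0.001],0.2],
    [[-0.003,0.014,0.03],[0,0,0.001],0.2],
    [[-0.003,0.014,0.03],[0,0,0],0.2],
    [[-0.003,0.014,0.03],[0,0,0],0.2],
    [[-0.003,0.015,0.03],[0,0,0],0.2],
    [[0,0,0.035],[0,0,0],0.2],
    [[0,0,0],[0,0,0],0.2],
    [[0,0,0],[0,0,0],0.2],
  ],
)

```text
clock: 19.22
eef_pos: [0.5302, 0.1213, 0.0743]
tool_rot: [0.103, 0.995, -0.001, 0.001]
ft_force: [-0.1, -0.2, -1.4]
grip_width: 0.0256
grasp_force: 59.2
```

```bash
python3 - <<'E'
from h import *
st(); print(JR.inv().apply(pose()[0]-J0)*1e3)
for n in("scene","top"):
    p,D=shot(n,n+"7"); C=cloud(n,D); Q=((C.reshape(-1,3)-J0)@JR.as_matrix()*1e3).reshape(C.shape)
    g=p.min(2)>90
    def ext(lo,hi,xr,yr,nm):
        m=g&(Q[...,2]>lo)&(Q[...,2]<hi)&(Q[...,0]>xr[0])&(Q[...,0]<xr[1])&(Q[...,1]>yr[0])&(Q[...,1]<yr[1]); P=Q[m]
        if len(P)<8: print(n,nm,len(P)); return
        print(n,nm,len(P),"z",np.round(np.median(P[:,2]),1))
        for a in(0,1):
            b=1-a; k=np.round(P[:,b]/4); 
            L=[(4*i,P[k==i,a].min(),P[k==i,a].max()) for i in np.unique(k) if (k==i).sum()>=3]
            print("  axis",a,"min",np.round([l[1] for l in L],1),"max",np.round([l[2] for l in L],1))
    ext(44,56,(-45,45),(-45,45),"plate")
    m=(Q[...,2]>15)&(Q[...,2]<24)&(Q[...,0]>-115)&(Q[...,0]<85)&(abs(Q[...,1])<70); P=Q[m]; print(n,"base",len(P),cv2.minAreaRect(P[:,:2].astype(np.float32)))
E
```

```text
{'clock': 19.2167, 'joint_pos': [0.2264, 0.4622, -0.1552, 0.9531, -0.0029, 0.4329], 'eef_pos': [0.5302, 0.1213, 0.0743], 'tool_rot': [0.103, 0.9947, -0.0013, 0.0006], 'ft_force': [-0.1444, -0.1675, -1.3613], 'grip_width': 0.0256, 'grasp_force': 59.1963}
[-0.76877854 -3.15783859 74.27465313]
scene plate 181 z 52.2
  axis 0 min [-31.  -32.4 -35.1 -35.5 -28.1 -35.7 -33.    8.4   8.1   6.1   5.  -32.7] max [26.  25.5 27.5 25.  26.3 25.9 26.4 22.  17.9 14.1  8.7 26.2]
  axis 1 min [-24.1 -30.3 -30.2 -31.1 -30.8 -30.4 -32.1 -31.6 -30.1 -31.9 -31.1 -31.6
 -32.4 -31.4 -31.7 -30.5 -32.3] max [-13.7  27.6 -11.9 -22.3 -17.8 -21.2 -20.3 -19.8 -19.9  -7.5  14.3  10.2
  -0.2   2.6  -3.6  -6.8  27.1]
scene base 900 ((-12.38287353515625, 1.3925743103027344), (188.984130859375, 122.50727844238281), 0.987666130065918)
top plate 108 z 52.5
  axis 0 min [-34.4 -32.7 -33.8 -34.6 -32.9] max [24.2 24.9 24.5 23.5 25.3]
  axis 1 min [-33.7 -33.8 -33.3 -33.7 -33.8 -33.3 -33.3 -34.3 -33.9] max [-11.8 -19.3 -18.7 -22.8 -22.5 -22.  -19.6 -18.7 -15.2]
top base 1060 ((-14.067245483398438, -17.543575286865234), (184.1787567138672, 86.3203125), 0.3584015369415283)
```

Request:
apply_moves(
  steps=[
    [[-0.006,0.005,0.0],[0,0,0],0.2],
    [[-0.006,0.005,0.0],[0,0,0],0.2],
    [[-0.006,0.005,0.0],[0,0,0],0.2],
    [[-0.005,0.003,0.0],[0,0,0],0.2],
    [[0,0,0],[0,0,0],0.2],
    [[0,0,0],[0,0,0],0.2],
    [[0,0,0],[0,0,0],0.2],
    [[0,0,0],[0,0,0],0.2],
  ],
)

```text
clock: 19.98
eef_pos: [0.536, 0.124, 0.0751]
tool_rot: [0.103, 0.995, -0.001, 0.001]
ft_force: [-0.4, -0.5, -0.6]
grip_width: 0.0257
grasp_force: 59.2
```

```bash
cat > edge.py <<'E'
from h import *
def edges(n,p,zz,c,lines):
    """sub-pixel step edge across given jig-frame lines at height zz; returns fitted offsets"""
    g=cv2.GaussianBlur(cv2.cvtColor(p,cv2.COLOR_RGB2GRAY),(0,0),.7).astype(np.float32)
    for nm,ax,at,rng in lines:
        out=[]
        for s in np.linspace(*rng,9):
            t=np.arange(at-7,at+7.01,.25); pts=np.array([jig(*((u,s,zz) if ax==0 else (s,u,zz))) for u in t])
            uv=proj(n,pts).astype(np.float32); v=cv2.remap(g,uv[:,0],uv[:,1],cv2.INTER_LINEAR).ravel()
            d=np.gradient(v); k=np.argmax(abs(d)); w=abs(d[max(0,k-6):k+7]); out.append((s,(t[max(0,k-6):k+7]*w).sum()/w.sum(),d[k]))
        o=np.array(out); f=np.polyfit(o[:,0],o[:,1],1)
        print(n,nm,"med",np.round(np.median(o[:,1]),1),np.round(o[:,1],1),"slope",np.round(f[0],3),"grad",np.round(np.median(o[:,2])))
E
python3 - <<'E'
from edge import *
st(); P0=JR.inv().apply(pose()[0]-J0)*1e3; print(P0); zt=P0[2]-22.2
for n in("scene","top"):
    p,D=shot(n,n+"8")
    edges(n,p,zt,0,[("plate xmax",0,30,(-25,25)),("plate xmin",0,-30,(-25,10)),("plate ymin",1,-30,(-25,25)),("plate ymax",1,30,(-25,25))])
    edges(n,p,20,0,[("base xmax",0,78,(-50,50)),("base ymin",1,-60,(-90,60)),("base xmin",0,-106,(-50,10)),("base ymax",1,60,(-50,50))])
E
```

```text
{'clock': 19.9833, 'joint_pos': [0.2288, 0.4708, -0.1383, 0.9597, -0.0029, 0.4353], 'eef_pos': [0.536, 0.124, 0.0751], 'tool_rot': [0.1031, 0.9947, -0.001, 0.0014], 'ft_force': [-0.4037, -0.5048, -0.6079], 'grip_width': 0.0257, 'grasp_force': 59.1943}
[ 4.31959969  0.66779776 75.05971286]
scene plate xmax med 30.8 [29.6 32.2 30.8 25.5 24.  36.3 36.4 36.1 25.1] slope 0.042 grad -1.0
scene plate xmin med -29.4 [-30.3 -31.  -29.4 -31.4 -31.3 -23.7 -25.1 -24.2 -23.9] slope 0.237 grad 4.0
scene plate ymin med -28.0 [-28.5 -28.  -28.  -28.1 -27.9 -27.4 -28.4 -26.8 -26.6] slope 0.03 grad 2.0
scene plate ymax med 30.8 [31.7 32.5 30.8 26.6 26.2 24.6 31.9 29.4 32.3] slope -0.018 grad -2.0
scene base xmax med 78.4 [79.1 78.4 71.6 78.3 78.1 78.8 79.7 72.  79.5] slope -0.001 grad -1.0
scene base ymin med -57.5 [-56.7 -58.  -57.5 -57.  -56.5 -58.  -57.5 -57.5 -57.9] slope -0.004 grad 2.0
scene base xmin med -103.9 [-102.7 -103.9 -106.1 -103.7 -105.3 -105.2 -106.4 -103.7 -102.9] slope -0.005 grad 1.0
scene base ymax med 61.7 [55.9 54.2 66.6 55.2 55.7 62.2 61.7 66.4 61.8] slope 0.076 grad -2.0
top p
[... 268 characters left out ...]
ope 0.036 grad 2.0
top plate ymax med 31.8 [23.7 27.6 31.8 32.3 36.3 23.7 27.2 31.8 35.5] slope 0.112 grad 5.0
top base xmax med 79.4 [77.9 77.8 84.3 84.3 71.9 79.4 79.4 80.3 78.7] slope -0.005 grad -1.0
top base ymin med -57.5 [-53.7 -58.1 -58.2 -58.3 -57.2 -57.5 -57.6 -56.7 -54.6] slope 0.002 grad 2.0
top base xmin med -103.3 [-100.7 -101.4 -103.  -103.3 -110.5 -111.5 -112.3 -108.5 -100. ] slope -0.102 grad -0.0
top base ymax med 61.1 [53.8 54.  61.1 54.5 56.6 62.2 62.8 64.9 61.7] slope 0.1 grad 1.0edge.py:10: RuntimeWarning: invalid value encountered in scalar divide
  d=np.gradient(v); k=np.argmax(abs(d)); w=abs(d[max(0,k-6):k+7]); out.append((s,(t[max(0,k-6):k+7]*w).sum()/w.sum(),d[k]))
```

Request:
apply_moves(
  steps=[
    [[-0.0065,0.002,0],[0,0,0],0.2],
    [[0,0,0.014],[0,0,0],0.2],
    [[0,0,0.014],[0,0,0],0.2],
    [[0,0,0.014],[0,0,0],0.2],
    [[0,0,0.007],[0,0,0],0.2],
    [[0,0,0.007],[0,0,0],0.2],
    [[0,0,0],[0,0,0],0.2],
    [[0,0,0],[0,0,0],0.2],
  ],
)

```text
clock: 20.75
eef_pos: [0.5374, 0.1241, 0.0637]
tool_rot: [0.103, 0.995, -0.001, 0.001]
ft_force: [-0.2, -0.6, -1.0]
grip_width: 0.0256
grasp_force: 59.2
```

Request:
apply_moves(
  steps=[
    [[0,0,0.007],[0,0,0],0.2],
    [[0,0,0.007],[0,0,0],0.2],
    [[0,0,0],[0,0,0],0.2],
    [[0,0,0],[0,0,0],0.2],
    [[0,0,0],[0,0,0],0.2],
    [[0,0,0],[0,0,0],0.2],
    [[0,0,0],[0,0,0],0.2],
    [[0,0,0],[0,0,0],0.2],
  ],
)

```text
clock: 21.42
eef_pos: [0.5375, 0.1241, 0.0612]
tool_rot: [0.103, 0.995, -0.001, 0.002]
ft_force: [-0.9, -0.4, -1.1]
grip_width: 0.0257
grasp_force: 59.2
```

Request:
apply_moves(
  steps=[
    [[0,0,0.007],[0,0,0],0.2],
    [[0,0,0.007],[0,0,0],0.2],
    [[0,0,0.007],[0,0,0],0.2],
    [[0,0,0],[0,0,0],0.2],
    [[0,0,0],[0,0,0],0.2],
    [[0,0,0],[0,0,0],0.2],
    [[0,0,0],[0,0,0],0.2],
    [[0,0,0],[0,0,0],0.2],
  ],
)

```text
clock: 22.08
eef_pos: [0.5375, 0.1241, 0.0569]
tool_rot: [0.103, 0.995, -0.001, 0.002]
ft_force: [0.2, 1.3, -1.1]
grip_width: 0.0254
grasp_force: 59.2
```

Request:
apply_moves(
  steps=[
    [[0,0,0.006],[0,0,0],0.2],
    [[0,0,0.006],[0,0,0],0.2],
    [[0,0,0],[0,0,0],0.2],
    [[0,0,0],[0,0,0],0.2],
    [[0,0,0],[0,0,0],0.2],
    [[0,0,0],[0,0,0],0.2],
    [[0,0,0],[0,0,0],0.2],
    [[0,0,0],[0,0,0],0.2],
  ],
)

```text
clock: 22.75
eef_pos: [0.5376, 0.1242, 0.0562]
tool_rot: [0.103, 0.995, -0.001, 0.002]
ft_force: [-3.9, -0.0, 10.1]
grip_width: 0.0257
grasp_force: 60.3
```

```bash
python3 - <<'E'
from h import *
st()
for n in("scene","top"):
    p,D=shot(n,n+"9"); C=cloud(n,D); Q=((C.reshape(-1,3)-J0)@JR.as_matrix()*1e3).reshape(C.shape)
    m=(p.min(2)>90)&(abs(Q[...,0])<26)&(Q[...,1]>-26)&(Q[...,1]<26)&(Q[...,2]>22)&(Q[...,2]<45); P=Q[m]; print(n,len(P),np.percentile(P[:,2],[5,25,50,75,95]))
E
```

```text
{'clock': 22.75, 'joint_pos': [0.2285, 0.4947, -0.1561, 0.9168, -0.0028, 0.4349], 'eef_pos': [0.5376, 0.1242, 0.0562], 'tool_rot': [0.103, 0.9947, -0.0008, 0.002], 'ft_force': [-3.9497, -0.0119, 10.1171], 'grip_width': 0.0257, 'grasp_force': 60.3272}
scene 115 [26.40258638 32.87335333 35.38575614 36.69188918 41.43884386]
top 62 [28.93058721 31.58599135 33.52396604 35.58011874 38.35279072]
```

```bash
sed -i 's/^J0=.*\]); JR/J0=np.array([.5329,.1255,0]); JR/' h.py; cat >> h.py <<'E'
def leaf(th,r):
    """TCP (jig mm) with shut fingertip's near corner on the leaf's top face at radius r"""
    return jig(58-r*np.cos(th)+4*np.sin(th)+11, 0, 40.5+r*np.sin(th)+4*np.cos(th)+17)
E
grep J0= h.py
python3 - <<'E'
from h import *
p,q=pose(); P=p.copy(); P[2]=.215; T=tool(78.3)
s=plan([(p,q,3,.6),(P,q,5,.6),(jig(100,0,215),T,5,0),(jig(100,0,145),T,3,0)])
E
```

```text
J0=np.array([.5329,.1255,0]); JR=R.from_euler("z",-11.7,degrees=True)
[[0.0,0.0,0.0],[0.0,0.0,0.0],0.6],
[[0.0,0.0,0.0],[0.0,0.0,0.0],0.6],
[[0.0,0.0,0.0],[0.0,0.0,0.0],0.6],
[[-0.001,-0.0,-0.159],[0.0,0.0,0.0],0.6],
[[-0.0,-0.0,-0.159],[0.0,0.0,0.0],0.6],
[[-0.001,-0.001,-0.158],[0.0,0.0,0.0],0.6],
[[-0.001,0.0,-0.159],[0.0,0.0,0.0],0.6],
[[-0.0,0.0,-0.159],[0.0,0.0,0.0],0.6]
--
[[-0.095,0.001,0.0],[-0.0001,0.0003,-0.0001],0],
[[-0.095,0.0,0.001],[-0.0,0.0002,-0.0002],0],
[[-0.096,0.001,0.0],[-0.0001,0.0003,-0.0001],0],
[[-0.095,0.0,0.0],[-0.0001,0.0002,-0.0002],0],
[[-0.095,0.0,0.0],[-0.0,0.0003,-0.0001],0],
[[-0.0,0.0,0.117],[-0.0,0.0,-0.0],0],
[[-0.0,0.0,0.117],[-0.0,0.0,-0.0],0],
[[-0.0,0.0,0.116],[-0.0,0.0,-0.0],0]
--
```

Request:
apply_moves(
  steps=[
    [[0,0,0],[0,0,0],0.6],
    [[0,0,0],[0,0,0],0.6],
    [[0,0,0],[0,0,0],0.6],
    [[0,0,-0.15],[0,0,0],0.6],
    [[0,0,-0.16],[0,0,0],0.6],
    [[0,0,-0.16],[0,0,0],0.6],
    [[0,0,-0.16],[0,0,0],0.6],
    [[0,0,-0.16],[0,0,0],0.6],
  ],
)

```text
clock: 23.52
eef_pos: [0.5368, 0.1244, 0.2137]
tool_rot: [0.103, 0.995, -0.001, 0.001]
ft_force: [0.4, -0.1, 0.5]
grip_width: 0.0513
grasp_force: 0.0
```

```bash
python3 - <<'E'
from h import *
st(); 
p,D=shot("scene","s10"); C=cloud("scene",D); Q=((C.reshape(-1,3)-J0)@JR.as_matrix()*1e3).reshape(C.shape)
m=(p.min(2)>90)&(abs(Q[...,0])<24)&(abs(Q[...,1])<24)&(Q[...,2]>22)&(Q[...,2]<45); P=Q[m]
A=np.c_[P[:,:2],np.ones(len(P))]; print(len(P),np.percentile(P[:,2],[5,25,50,75,95]),np.linalg.lstsq(A,P[:,2],rcond=None)[0])
m=(p.min(2)>90)&(abs(Q[...,0])<24)&(abs(Q[...,1])<24)&(Q[...,2]>48)&(Q[...,2]<60); P=Q[m]; print("hub",len(P),P.mean(0),P.min(0),P.max(0))
a=cv2.imread("pics/s10.png")[140:240,320:420]; cv2.imwrite("pics/c10.png",cv2.resize(a,(600,600),interpolation=cv2.INTER_CUBIC))
E
```

```text
{'clock': 23.5167, 'joint_pos': [0.2292, 0.3567, 0.0743, 1.2867, -0.0029, 0.4357], 'eef_pos': [0.5368, 0.1244, 0.2137], 'tool_rot': [0.1031, 0.9947, -0.0011, 0.0013], 'ft_force': [0.3548, -0.1278, 0.4888], 'grip_width': 0.0513, 'grasp_force': 0.0}
107 [31.48723346 34.35885951 35.78178277 37.53706399 44.06406914] [ 0.0442536   0.12234938 37.94615471]
hub 65 [ 2.62880808 -0.83497741 54.36894705] [-10.76434699 -12.61038205  48.55170196] [15.35038999 15.15995783 59.42132865]
```

View pics/c10.png

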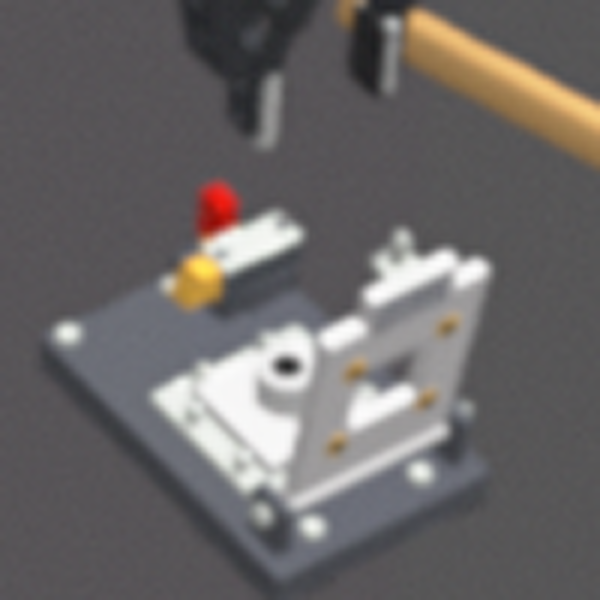

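The crop shows the flange seated in the nest, hub up at (288,380), with pins around the plate; hub top reads 54.4 mm (expected 54). The leaf is open at (400,370).

Request:
apply_moves(
  steps=[
    [[-0.095,0,0],[0,0,0],0],
    [[-0.095,0,0],[0,0,0],0],
    [[-0.095,0,0],[0,0,0],0],
    [[-0.095,0,0],[0,0,0],0],
    [[-0.095,0,0],[0,0.001,0],0],
    [[0,0,0],[0,0,0],0],
    [[0,0,0.1],[0,0,0],0],
    [[0,0,0.1],[0,0,0],0],
  ],
)

```text
clock: 24.23
eef_pos: [0.6309, 0.105, 0.1731]
tool_rot: [0.103, 0.995, -0.0, 0.001]
ft_force: [0.1, 0.3, -0.2]
grip_width: -0.0001
grasp_force: 0.0
```

```bash
python3 - <<'E'
from h import *
st(); print(JR.inv().apply(pose()[0]-J0)*1e3); T=tool(78.3)
w=[(jig(100,0,148),T,4,0)]
n=20
for i in range(n+1):
    th=1.7+(0.25-1.7)*i/n; w.append((leaf(th,90+22*i/n),T,3 if i==0 else 1,0))
plan(w)
E
```

```text
{'clock': 24.2333, 'joint_pos': [0.1656, 0.5551, 0.2791, 1.2925, -0.0014, 0.3725], 'eef_pos': [0.6309, 0.105, 0.1731], 'tool_rot': [0.1032, 0.9947, -0.0004, 0.0013], 'ft_force': [0.1157, 0.297, -0.2114], 'grip_width': -0.0001, 'grasp_force': 0.0}
[ 1.00156218e+02 -1.53161520e-01  1.73068359e+02]
[[0.0,0.0,0.031],[-0.0,0.0002,-0.0002],0],
[[0.001,0.0,0.032],[-0.0001,0.0002,-0.0002],0],
[[-0.0,0.001,0.031],[-0.0,0.0002,-0.0002],0],
[[-0.0,-0.0,0.031],[-0.0,0.0002,-0.0002],0],
[[0.026,-0.0,0.003],[-0.0,0.0,-0.0],0],
[[0.025,-0.0,0.003],[-0.0,0.0,-0.0],0],
[[0.026,-0.0,0.003],[-0.0,0.0,-0.0],0],
[[0.032,-0.0,-0.01],[-0.0,0.0,-0.0],0]
--
[[0.033,-0.0,-0.007],[-0.0,0.0,-0.0],0],
[[0.034,-0.0,-0.006],[-0.0,0.0,-0.0],0],
[[0.035,-0.0,-0.002],[-0.0,0.0,-0.0],0],
[[0.035,-0.0,-0.0],[-0.0,0.0,-0.0],0],
[[0.035,-0.0,0.002],[-0.0,0.0,-0.0],0],
[[0.036,-0.0,0.005],[-0.0,0.0,-0.0],0],
[[0.035,-0.0,0.008],[-0.0,0.0,-0.0],0],
[[0.035,-0.0,0.011],[-0.0,0.0,-0.0],0]
--
[[0.035,-0.0,0.014],[-0.0,0.0,-0.0],0],
[[0.034,-0.0,0.016],[-0.0,0.0,-0.0],0],
[[0.032,-0.0,0.019],[-0.0,0.0,-0.0],0],
[[0.032,-0.0,0.021],[-0.0,0.0,-0.0],0],
[[0.03,-0.0,0.024],[-0.0,0.0,-0.0],0],
[[0.029,-0.0,0.026],[-0.0,0.0,-0.0],0],
[[0.027,-0.0,0.029],[-0.0,0.0,-0.0],0],
[[0.025,-0.0,0.031],[-0.0,0.0,-0.0],0]
--
[[0.023,-0.0,0.033],[-0.0,0.0,-0.0],0],
[[0.021,-0.0,0.035],[-0.0,0.0,-0.0],0],
[[0.018,-0.0,0.037],[-0.0,0.0,-0.0],0],
```

Request:
apply_moves(
  steps=[
    [[0,0,0.031],[0,0,0],0],
    [[0,0,0.031],[0,0,0],0],
    [[0,0,0.031],[0,0,0],0],
    [[0,0,0.031],[0,0,0],0],
    [[0.026,0,0.003],[0,0,0],0],
    [[0.026,0,0.003],[0,0,0],0],
    [[0.026,0,0.003],[0,0,0],0],
    [[0.032,0,-0.01],[0,0,0],0],
  ],
)

```text
clock: 24.9
eef_pos: [0.6085, 0.1095, 0.1487]
tool_rot: [0.103, 0.995, -0.001, 0.001]
ft_force: [1.6, -0.8, -1.5]
grip_width: 0.0002
grasp_force: 0.7
```

Request:
apply_moves(
  steps=[
    [[0.033,0,-0.007],[0,0,0],0],
    [[0.034,0,-0.006],[0,0,0],0],
    [[0.035,0,-0.002],[0,0,0],0],
    [[0.035,0,0],[0,0,0],0],
    [[0.035,0,0.002],[0,0,0],0],
    [[0.036,0,0.005],[0,0,0],0],
    [[0.035,0,0.008],[0,0,0],0],
    [[0.035,0,0.011],[0,0,0],0],
  ],
)

```text
clock: 25.57
eef_pos: [0.5537, 0.1209, 0.1461]
tool_rot: [0.103, 0.995, -0.001, 0.0]
ft_force: [3.0, -0.2, -0.9]
grip_width: 0.0003
grasp_force: 1.2
```

```bash
python3 - <<'E'
from h import *
st(); p0=JR.inv().apply(pose()[0]-J0)*1e3; print(p0); 
p,D=shot("top","t11"); C=cloud("top",D); Q=((C.reshape(-1,3)-J0)@JR.as_matrix()*1e3).reshape(C.shape)
m=(p.min(2)>110)&(abs(Q[...,1])<45)&(abs(Q[...,1])>18)&(Q[...,0]<62)&(Q[...,0]>-70)&(Q[...,2]>60)&(Q[...,2]<170); P=Q[m]; print(len(P))
th=np.arctan2(P[:,2]-40.5,58-P[:,0]); print(np.percentile(th,[10,50,90]))
E
```

```text
{'clock': 25.5667, 'joint_pos': [0.2159, 0.4329, 0.0068, 1.1445, -0.0017, 0.4224], 'eef_pos': [0.5537, 0.1209, 0.1461], 'tool_rot': [0.1031, 0.9947, -0.0008, 0.0003], 'ft_force': [3.0002, -0.2252, -0.8955], 'grip_width': 0.0003, 'grasp_force': 1.1798}
[ 21.2521479   -0.25301379 146.10129849]
117
[1.02073433 1.08124114 1.17317154]
```

Request:
apply_moves(
  steps=[
    [[0.035,0,0.014],[0,0,0],0],
    [[0.034,0,0.016],[0,0,0],0],
    [[0.032,0,0.019],[0,0,0],0],
    [[0.032,0,0.021],[0,0,0],0],
    [[0.03,0,0.024],[0,0,0],0],
    [[0.029,0,0.026],[0,0,0],0],
    [[0.027,0,0.029],[0,0,0],0],
    [[0.025,0,0.031],[0,0,0],0],
  ],
)

```text
clock: 26.28
eef_pos: [0.506, 0.1309, 0.1097]
tool_rot: [0.103, 0.995, -0.001, 0.0]
ft_force: [2.6, -0.0, 1.7]
grip_width: 0.0
grasp_force: 1.5
```

Request:
apply_moves(
  steps=[
    [[0.023,0,0.033],[0,0,0],0],
    [[0.021,0,0.035],[0,0,0],0],
    [[0.018,0,0.037],[0,0,0],0],
    [[0,0,0],[0,0,0],0],
    [[0,0,0],[0,0,0],0],
    [[0,0,0],[0,0,0],0],
    [[0,0,0],[0,0,0],0],
    [[0,0,0],[0,0,0],0],
  ],
)

```text
clock: 26.95
eef_pos: [0.4935, 0.1332, 0.089]
tool_rot: [0.103, 0.995, -0.001, -0.001]
ft_force: [-1.5, -0.2, 3.4]
grip_width: 0.0002
grasp_force: 1.4
```

```bash
python3 - <<'E'
from h import *
st(); p0=JR.inv().apply(pose()[0]-J0)*1e3; print(p0); T=tool(78.3)
plan([(leaf(.1,112),T,5,0),(leaf(0,112),T,6,0)])
E
```

```text
{'clock': 26.95, 'joint_pos': [0.2642, 0.3912, -0.2256, 0.9561, -0.0012, 0.4707], 'eef_pos': [0.4935, 0.1332, 0.089], 'tool_rot': [0.103, 0.9947, -0.0009, -0.0007], 'ft_force': [-1.5084, -0.1696, 3.356], 'grip_width': 0.0002, 'grasp_force': 1.3865}
[-40.09156761  -0.45948551  88.98769932]
[[0.002,0.0,0.016],[-0.0001,-0.0001,-0.0001],0],
[[0.002,0.001,0.017],[-0.0002,-0.0001,-0.0002],0],
[[0.002,0.0,0.016],[-0.0001,-0.0,-0.0001],0],
[[0.002,0.001,0.016],[-0.0001,-0.0001,-0.0002],0],
[[0.002,0.0,0.017],[-0.0001,-0.0001,-0.0001],0],
[[0.001,0.0,0.009],[-0.0,-0.0,-0.0],0],
[[0.0,0.0,0.009],[-0.0,-0.0,-0.0],0],
[[0.001,0.0,0.01],[-0.0,-0.0,-0.0],0]
--
[[0.001,0.0,0.009],[-0.0,-0.0,-0.0],0],
[[0.001,0.0,0.009],[-0.0,-0.0,-0.0],0],
[[0.0,0.0,0.009],[-0.0,-0.0,-0.0],0],
```

Down to about 0.1 rad first, then press slowly while watching the force.

Request:
apply_moves(
  steps=[
    [[0.002,0,0.016],[0,0,0],0],
    [[0.002,0,0.016],[0,0,0],0],
    [[0.002,0,0.016],[0,0,0],0],
    [[0.002,0,0.016],[0,0,0],0],
    [[0.002,0,0.016],[0,0,0],0],
    [[0,0,0.009],[0,0,0],0],
    [[0,0,0.009],[0,0,0],0],
    [[0,0,0],[0,0,0],0],
  ],
)

```text
clock: 27.62
eef_pos: [0.4913, 0.1338, 0.0699]
tool_rot: [0.103, 0.995, -0.001, -0.001]
ft_force: [-4.2, 0.3, 8.9]
grip_width: 0.0002
grasp_force: 4.6
```

Request:
apply_moves(
  steps=[
    [[0,0,0.008],[0,0,0],0],
    [[0,0,0.008],[0,0,0],0],
    [[0,0,0.008],[0,0,0],0],
    [[0,0,0.008],[0,0,0],0],
    [[0,0,0.008],[0,0,0],0],
    [[0,0,0],[0,0,0],0],
    [[0,0,0],[0,0,0],0],
    [[0,0,0],[0,0,0],0],
  ],
)

```text
clock: 28.28
eef_pos: [0.492, 0.1336, 0.0613]
tool_rot: [0.103, 0.995, -0.001, -0.0]
ft_force: [-1.7, 1.0, 2.8]
grip_width: -0.0002
grasp_force: 1.8
```

Request:
apply_moves(
  steps=[
    [[0,0,0.006],[0,0,0],0],
    [[0,0,0.006],[0,0,0],0],
    [[0,0,0.004],[0,0,0],0],
    [[0,0,0],[0,0,0],0],
    [[0,0,0],[0,0,0],0],
    [[0,0,0],[0,0,0],0],
    [[0,0,0],[0,0,0],0],
    [[0,0,0],[0,0,0],0],
  ],
)

```text
clock: 28.95
eef_pos: [0.492, 0.1336, 0.0598]
tool_rot: [0.103, 0.995, -0.001, 0.0]
ft_force: [-6.3, -0.3, 15.4]
grip_width: 0.0002
grasp_force: 8.0
```

Request:
apply_moves(
  steps=[
    [[0,0,0.005],[0,0,0],0],
    [[0,0,0],[0,0,0],0],
    [[0,0,0],[0,0,0],0],
    [[0,0,-0.02],[0,0,0],0],
    [[0,0,-0.05],[0,0,0],0],
    [[0,0,-0.15],[0,0,0],0],
    [[0,0,-0.18],[0,0,0],0],
    [[0,0,-0.18],[0,0,0],0],
  ],
)

```text
clock: 29.62
eef_pos: [0.4918, 0.1334, 0.1738]
tool_rot: [0.103, 0.995, -0.001, -0.001]
ft_force: [2.1, 0.9, -0.1]
grip_width: -0.0003
grasp_force: 0.0
```

Request:
apply_moves(
  steps=[
    [[0.16,0,-0.08],[0,0,0],0],
    [[0.16,0,-0.08],[0,0,0],0],
    [[0.16,0,-0.08],[0,0,0],0],
    [[0,0,0],[0,0,0],0],
    [[0,0,0],[0,0,0],0],
    [[0,0,0],[0,0,0],0],
    [[0,0,0],[0,0,0],0],
    [[0,0,0],[0,0,0],0],
  ],
)

```text
clock: 30.28
eef_pos: [0.3988, 0.1533, 0.2203]
tool_rot: [0.103, 0.995, -0.001, -0.001]
ft_force: [0.5, 0.4, -0.1]
grip_width: -0.0002
grasp_force: 0.0
```

```bash
python3 - <<'E'
from h import *
st()
for n in("scene","top"):
    p,D=shot(n,n+"12"); C=cloud(n,D); Q=((C.reshape(-1,3)-J0)@JR.as_matrix()*1e3).reshape(C.shape)
    m=(p.min(2)>100)&(abs(Q[...,1])<38)&(Q[...,0]<45)&(Q[...,0]>-40)&(Q[...,2]>41)&(Q[...,2]<49)&((abs(Q[...,0])>24)|(abs(Q[...,1])>24)); P=Q[m]
    print(n,len(P),np.median(P[:,2]),np.polyfit(P[:,0],P[:,2],1))
    i=p.astype(int);r=(i[...,0]-i[...,1]>70)&(i[...,0]-i[...,2]>70)&(i[...,1]<90); b=(210,195,300,300) if n=="top" else (340,160,375,200)
    v,u=np.where(r); k=(u>b[0])&(u<b[2])&(v>b[1])&(v<b[3]); print("red",u[k].mean(),v[k].mean(),k.sum())
a=cv2.imread("pics/scene12.png")[140:240,310:410];b=cv2.imread("pics/top12.png")[200:300,210:310]
cv2.imwrite("pics/c12.png",cv2.hconcat([cv2.resize(x,(400,400),interpolation=cv2.INTER_CUBIC) for x in(a,b)]))
E
```

```text
{'clock': 30.2833, 'joint_pos': [0.368, 0.1144, -0.2244, 1.2342, -0.0016, 0.5753], 'eef_pos': [0.3988, 0.1533, 0.2203], 'tool_rot': [0.1035, 0.9946, -0.0012, -0.0006], 'ft_force': [0.5146, 0.4112, -0.1009], 'grip_width': -0.0002, 'grasp_force': 0.0}
scene 362 46.24266509493719 [-5.09650331e-03  4.60459106e+01]
red 355.6938775510204 174.12244897959184 49
top 698 44.74354582125132 [-4.33321177e-03  4.48044573e+01]
red 229.2972972972973 280.27027027027026 37
```

View pics/c12.png

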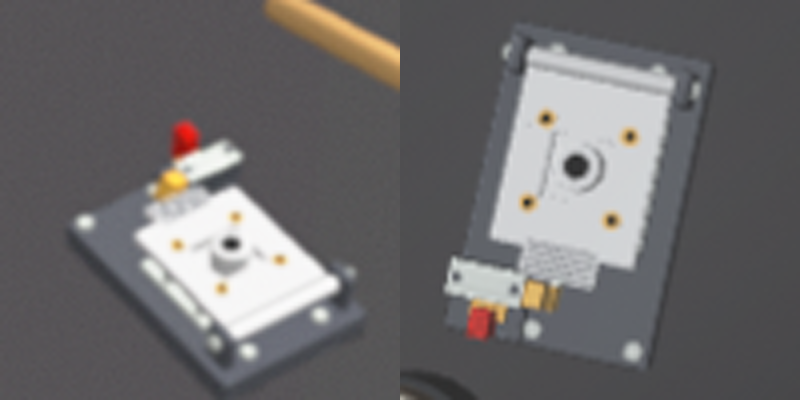

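Leaf is flat (slope ≈0.004 rad, top 44.7 mm) with the hub showing in the window at (577,167). The red thumb is back at its starting pixel, (229.3,280.3) against (229.4,280.4), so the catch is home.

```bash
python3 -c "
from workcell import bot
print(bot.job_done())"
```

```text
the job is handed in; nothing more can be done
None
```

The jig is loaded: the flange sits hub up in the nest with the leaf shut and the catch home, and I handed the job in at about 30 s of the 72 s allowed; no result came back.

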